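Put the small blocks away in the bench cabinet and close it up

TASK

Tidy away the small loose wooden blocks lying in front of the robot (squared pine block, thin flat block, batten ends: as many as are there) into the drawer of the little blue-fronted bench cabinet: swing the door wide open by its post, at least square to the front, pull the drawer fully out, and lay every block inside it. Then close up in order: drawer fully in, door fully shut, and last swing the brass hook on the cabinet's top fully round over the pin on the door. Leave the tools, the bottle and the tin on the bench as they are.

Things in the scene. Friction and masses are not known exactly. Their poses are not given: they have to be found in the camera images.
- cabinet: plywood bench cabinet, fixed to the bench, 180 deep x 250 wide x 95 high; origin at the centre of its underside; own -x is its front (the door and drawer side), own +y the hinge side, z up. Its top panel is 10 thick and ends at the front plane x = -90; nothing stands on it but the hook. Behind the door is one drawer, which slides out along own -x
- door (a joint): the blue front door's hinge, rad: 0 shut, grows as it opens to at most 2.0; the hinge is upright (point door_hinge). The door is a shell 250 wide, 50 deep and 92 high (top flush with the cabinet's top, z = 95) that stands in front of the carcass when shut; it stays where it is left (about 0.1 N m of friction). It starts shut or a little ajar and is not hooked
- door_hinge (a point): point on the door's hinge axis at the door's top (height 95), on the front plane of the carcass (cabinet x = -90, y = +125); moves with the cabinet only, but its axes turn with the door
- door_handle (a point): the door's pull: an upright round steel post 14 in diameter with a free top at height 90, standing 36 in front of the door's face on a foot bracket (bracket top at height 33); this point is on the post's axis at height 75, 228 along the door and 86 out from the hinge axis. Own axes are those of the door: -x away from its outer face, +y toward the hinge, z up
- drawer (a joint): the drawer's slide, m: 0 fully in, 0.145 fully out; about 1.5 N of friction; stays where it is left; pull it out only with the door open to 1.5 rad or more, so that it clears the door
- drawer_floor (a point): centre of the drawer's inner floor, at height 19; the inside is 149 along x, 212 along y and 51 deep (rim at height 70); axes as the cabinet's: -x points to the drawer's front. With the drawer fully out, all of the inside but the rear 9 mm is clear of the cabinet's top panel
- drawer_handle (a point): middle of the drawer's pull: a steel bar 10 in diameter, 100 long along y, its axis 36 in front of the drawer's front and at height 57, open above and below; axes as the cabinet's
- hook (a joint): the brass swing hook's pivot on the cabinet's top, rad: 0 fully round over the pin on the door (pointing to cabinet -x), about 1.57 when it lies back along the cabinet's +y; stop at 0 and at 1.75. It turns in the horizontal plane about point hook_pivot, with light friction, and stays where it is left
- hook_pivot (a point): centre of the hook's pivot, height 102, at cabinet x = -70, y = -113; its axes turn with the hook: -x points along the hook
- hook_knob (a point): the hook's black knob: upright cylinder 16 in diameter, from height 100 to 124, 70 from the pivot; this point is on its axis at height 114
- pine_block: pale squared pine block, 45 x 90 x 45 (own x, y, z), about 0.1 kg; origin at the centre of its underside. May be absent
- walnut_block: thin flat brown block, 40 x 90 x 18 (own x, y, z), about 50 g; origin at the centre of its underside. May be absent
- batten_1: brown batten end, 35 x 120 x 30 (own x, y, z), about 70 g; origin at the centre of its underside. May be absent
- batten_2: a second batten end like batten_1, 35 x 120 x 30. May be absent
- glue_bottle: standing glue bottle, 59 in diameter, 185 high; origin at the centre of its underside; leave alone
- wax_tin: red tin, 78 in diameter, 79 high; origin at the centre of its underside; leave alone
- hammer: claw hammer, lying, 142 x 297 x 26; leave alone
- hex_key: hex key lying flat among the blocks, 30 x 80 x 4; leave alone
- chisel_12: chisel lying at the left, 250 long along own y, 27 thick; leave alone
Mind the look-alikes: they are no part of the job. Leave any red look-alike of the pine_block alone.

How it is judged:
On the way, in this order (a step that is already met when the one before it is completed fails the run):
1. the door is swung wide open (value of joint door above 1.45 rad), for 0.2 s.
2. the drawer is pulled out (value of joint drawer above 0.115 m and value of joint door above 1.35 rad), for 0.2 s.
3. every block lies in the drawer (x of pine_block in the frame of drawer_floor between -0.076 and 0.076 m and y of pine_block in the frame of drawer_floor between -0.106 and 0.106 m and z of pine_block in the frame of drawer_floor between -0.01 and 0.05 m and x of walnut_block in the frame of drawer_floor between -0.076 and 0.076 m and y of walnut_block in the frame of drawer_floor between -0.106 and 0.106 m and z of walnut_block in the frame of drawer_floor between -0.01 and 0.05 m and x of batten_1 in the frame of drawer_floor between -0.076 and 0.076 m and y of batten_1 in the frame of drawer_floor between -0.106 and 0.106 m and z of batten_1 in the frame of drawer_floor between -0.01 and 0.05 m and x of batten_2 in the frame of drawer_floor between -0.076 and 0.076 m and y of batten_2 in the frame of drawer_floor between -0.106 and 0.106 m and z of batten_2 in the frame of drawer_floor between -0.01 and 0.05 m), for 0.2 s.
4. the drawer is pushed fully in, the door still open (value of joint drawer below 0.008 m and value of joint door above 0.5 rad), for 0.2 s.
5. the door is shut (value of joint door below 0.05 rad and value of joint hook above 0.7 rad), for 0.2 s.
6. the hook is swung over the pin (value of joint hook below 0.15 rad), for 0.2 s.
At the end, for the whole second after the job is handed in: every block that was there lies inside the drawer (its origin within the drawer's inner walls and no more than 50 mm above its floor), the drawer is in to 10 mm, the door shut to 0.06 rad, the hook round over the pin to 0.17 rad, all released; the steps were done in order, the hook last (all of step 3 and value of joint drawer below 0.01 m and value of joint door below 0.06 rad and value of joint hook below 0.17 rad); the robot touches nothing.
It fails at once if a tool or tin on the bench is shoved or carried more than 6 cm from its place (distance of any of glue_bottle, wax_tin, hammer, hex_key, chisel_12 from where it was at the start of the episode above 0.06 m).
It fails at once if the glue bottle is knocked over (angle between glue_bottle's own z axis and vertical above 0.7 rad).
Of pine_block, walnut_block, batten_1, batten_2 only 2 to 3 are there at a start; the rules pass over those that are not, and their reading is None.
At some moment in a run one of pine_block, walnut_block, batten_1, batten_2 may be knocked a few centimetres aside while the robot is not near it.
Once in a run the grip may slacken for a moment while it holds something.
It also fails if it takes over 210 s, if anything falls off the work surface, if the arm or the gripper's body presses on something with over 40 N, if the wrist force passes 120 N, or if a joint passes its speed limit or range.

ROBOT

A 6-joint arm with a two-finger parallel gripper is mounted at the origin on the work surface; the furniture and walls round the work are solid. World frame = base frame: x ahead of the robot, y to its left, z up, the work surface at z = 0. Lengths are in m, angles in rad, forces in N, time in s.
With the tool pointing down it reaches from about 0.3 to 1 m from the base axis. Payload 5.1 kg.
Tool frame: the origin (TCP) lies on the centre line of the jaws, within the pads' length; the fingertips stand 8 mm ahead of it and the grasp point (between the pads) lies 11 mm behind it (env.finger_overhang is the distance from the TCP to the fingertips, in m); z points along the fingers, y is the line along which they close (so a half turn about z gives the same grasp; the last joint's range is limited). The gripper opens to 95 mm and grips with 3 to 60 N. Pads are 20 mm wide; open, the fingers measure 119 mm over their backs; the gripper's body (75 mm by 180 mm) begins 59 mm behind the grasp point.
Start: joints at [-1.294, 0.124, 1.65, -0, 1.367, -0.083], TCP at [0.229, -0.608, 0.223] pointing down, gripper open.
Joint ranges: [-2.61, 2.61], [-1.02, 2.33], [0.03, 2.71], [-1.35, 4.49], [0.32, 2.68], [-2.91, 2.91]. Speed limits (rad/s): [2.57, 2.57, 3.14, 3.14, 3.14, 3.14].

INTERFACE

Orientations are given as a 3x3 rotation matrix whose columns are the frame's x, y, z axes.
In Python, from cell import observe, viewer, env gives the robot as it stands. The module is installed in compiled form; this text tells all that it offers.
- The arm moves only by the tool carry_out, never from a script. Its argument "moves" is a list of rows, each an object with "hand": the closure in counts, from 0 (fully open) to 255 (shut); "slide": the shift along the tool's x, y, z in m, a list of three; "angular": the turn, a rotation vector about the tool's x, y, z in rad, a list of three. In form: [{"hand": hand, "slide": [dx, dy, dz], "angular": [ax, ay, az]}, ...]. A call has 1 to 20 rows; each row is the pose to reach, as a shift and turn from the pose commanded when the call began, along the tool's axes at that moment; what a row does not reach only later rows make up. A row lasts 1/12 s, in which the tool goes at most 41.7 mm and 7.16 degrees, less where a joint would pass 70% of its speed; a pose out of reach is approached as far as the arm can. A call with a gripper value outside its range is refused whole. The fingers move at their own pace and stop on an object; "force" is the grip in N (left out, the last holds). Time passes only in rows, so rows that repeat a pose let the fingers close. It gives the time, the measured TCP pose, the force, the opening and the grip force at its end, in the units of the state.
- observe(): the state, without advancing time (a new reading comes with each control period).
- viewer.capture(name): name is "scene" or "top"; returns (picture, depth): 480x640x3 uint8, red, green, blue; 480x640 float32, m along the optical axis (not along the pixel's ray), 0 where there is no reading.
- viewer.calibration(name): a dict with "intrinsics" (3x3 intrinsics, pixels), "position" and "orientation" of the camera in the world. Camera axes: x right, y up, looking along -z (the intrinsics and any distortion apply to the point x, -y, -z); pixel columns grow to the right and rows downward; lengths in m; the calibration is good to about 2 mm. A picture is of the moment at which its call begins. calibration takes no time and is no camera call.
- env.finish_job(): hands the job in; it is judged then, once.
The state is a dict: "clock": time; "joint_positions": joint angles; "joint_vel": joint speeds; "joint_efforts": joint torques, N m; "tool_pos": TCP position; "tcp_rot": TCP orientation; "wrist_force": force on the tool from outside, world axes, zero at the start; "torque": the same for the moment, N m; "gripper_width": finger opening in m; "finger_force": force on a finger pad.
Only numpy, scipy, OpenCV 4.12 (cv2) and the standard library are available. Lean on these libraries where they do the work, as an engineer would, in place of code of your own. Each camera call takes 0.05 s, during which the arm holds its last target. There are 200 camera calls.

## Working session

There is one attempt and no reset: what is moved stays moved. The work goes in short steps, Python scripts to look and compute and a tool call to move; the robot and the scene stay as the last step left them, time stands still between calls to the robot, and variables do not carry over. Pictures are saved under pics/ and viewed, at most 14 in all, crops included, and the job is handed in when it is done.

Besides the shell and the picture viewer there is one more tool, called as name(argument=value, ...) on one line, values as JSON. carry_out: Moves the arm, as the interface text tells. Its arguments: {"type":"object","properties":{"moves":{"type":"array","items":{"type":"object","properties":{"hand":{"type":"number"},"slide":{"type":"array","items":{"type":"number"}},"angular":{"type":"array","items":{"type":"number"}}}}},"force":{"type":"number"}},"required":["moves"]}

```bash
mkdir -p pics; cat > h.py <<'E'
import numpy as np, cv2
from cell import observe, viewer, env
def snap(cam,name,crop=None,scale=1):
    im,d=viewer.capture(cam); np.savez('last_%s.npz'%cam,im=im,d=d)
    o=im[:,:,::-1]
    if crop: o=o[crop[1]:crop[3],crop[0]:crop[2]]
    o=cv2.resize(o,None,fx=scale,fy=scale,interpolation=cv2.INTER_CUBIC)
    cv2.imwrite('pics/%s.png'%name,o)
def cloud(cam):
    f=np.load('last_%s.npz'%cam); d=f['d']; c=viewer.calibration(cam)
    K=np.array(c['intrinsics']);v,u=np.mgrid[0:480,0:640]
    p=np.stack([(u-K[0,2])/K[0,0]*d,-(v-K[1,2])/K[1,1]*d,-d],-1)
    P=p@np.array(c['orientation']).T+np.array(c['position']); P[d==0]=np.nan
    return P,f['im']
def onplane(cam,u,v,z):
    c=viewer.calibration(cam);K=np.array(c['intrinsics'])
    r=np.array(c['orientation'])@np.array([(u-K[0,2])/K[0,0],-(v-K[1,2])/K[1,1],-1]);o=np.array(c['position'])
    return o+r*(z-o[2])/r[2]
E
python3 - <<'E'
from h import *
snap('scene','s1');snap('top','t1')
for c in('scene','top'):
    print(viewer.calibration(c))
s=observe();print(s['tool_pos'],s['tcp_rot'],s['gripper_width'])
E
```

```text
{'intrinsics': array([[619.04590676,   0.        , 321.53037398],
       [  0.        , 619.04590676, 239.33792213],
       [  0.        ,   0.        ,   1.        ]]), 'position': array([-0.65199535,  0.66430784,  1.0289267 ]), 'orientation': array([[-0.47502377,  0.52006752, -0.70984659],
       [-0.87979404, -0.29694995,  0.37119155],
       [-0.01774424,  0.80084362,  0.5986106 ]])}
{'intrinsics': array([[598.86409604,   0.        , 325.92786054],
       [  0.        , 598.86409604, 242.18882891],
       [  0.        ,   0.        ,   1.        ]]), 'position': array([0.10630539, 0.08096838, 1.77397089]), 'orientation': array([[-2.50555012e-02,  9.74243003e-01, -2.24104423e-01],
       [-9.99672593e-01, -2.55811487e-02,  5.57966354e-04],
       [-5.18925375e-03,  2.24045030e-01,  9.74564978e-01]])}
[ 0.22867598 -0.60783488  0.22151679] [[ 9.35964859e-01  3.52093043e-01 -5.21675836e-04]
 [ 3.52093396e-01 -9.35963100e-01  1.82105381e-03]
 [ 1.52911044e-04 -1.88812099e-03 -9.99998206e-01]] 0.09506050453483371
```

View pics/s1.png

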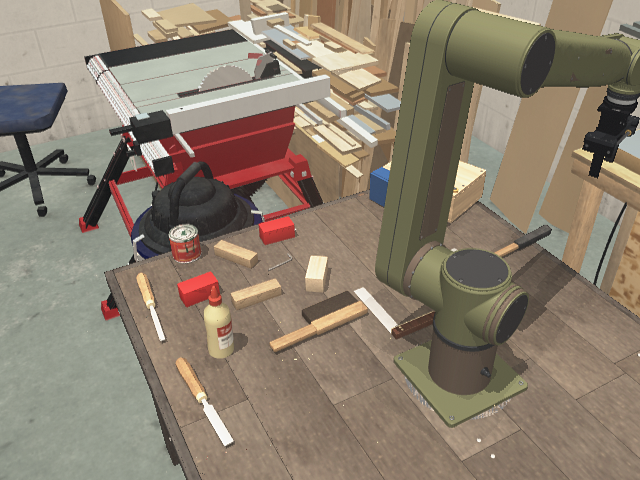

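View pics/t1.png

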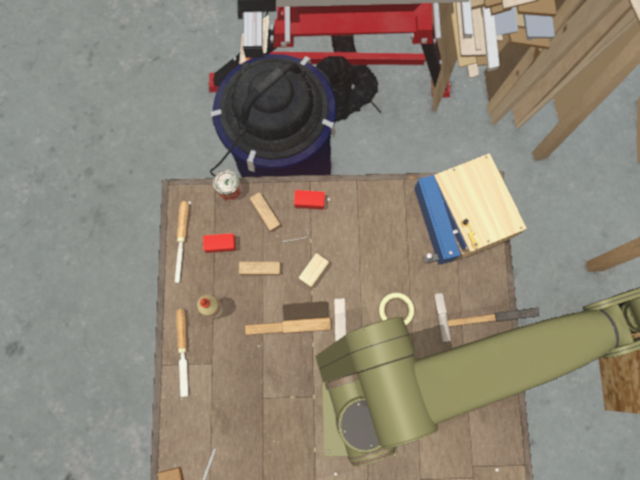

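The top view shows the cabinet at (470,208), with the post at (431,258) and the knob at (466,222). Block candidates are the pine at (314,270), the battens at (260,268) and (265,211), and something dark at (305,312). The red blocks at (310,199) and (219,242) are look-alikes. Next are close crops.

```bash
python3 - <<'E'
from h import *
im=np.load('last_top.npz')['im'][:,:,::-1]; sc=np.load('last_scene.npz')['im'][:,:,::-1]
cv2.imwrite('pics/t1a.png',cv2.resize(im[170:350,200:360],None,fx=3.3,fy=3.3,interpolation=cv2.INTER_CUBIC))
a=cv2.resize(im[140:280,400:540],(560,560),interpolation=cv2.INTER_CUBIC)
cv2.imwrite('pics/t1b.png',a)
P,_=cloud('top')
for n,(u,v) in dict(pine=(314,270),b1=(260,268),b2=(265,211),dark=(305,312),post=(431,258),top=(480,190),red=(310,199)).items(): print(n,P[v,u].round(3))
# top-face fits
H=P[...,2]; 
for n,(u,v),z in (('pine',(314,270),.045),('b1',(260,268),.03),('b2',(265,211),.03),('dark',(305,312),.018)):
    m=(np.abs(H-z)<.008).astype(np.uint8); k,l=cv2.connectedComponents(m); s=l==l[v,u]; q=P[s][:,:2]
    print(n,l[v,u],s.sum(),cv2.minAreaRect((q*1000).astype(np.float32)), np.nanmedian(P[s][:,2]))
E
```

```text
pine [0.422 0.117 0.043]
b1 [0.434 0.277 0.031]
b2 [0.61  0.262 0.027]
dark [0.302 0.146 0.019]
post [ 0.45  -0.229  0.036]
top [ 0.638 -0.376  0.095]
red [0.637 0.124 0.05 ]
pine 103 446 ((422.5139465332031, 120.41621398925781), (45.76464080810547, 90.4425048828125), 54.21725845336914) 0.04411663339715255
b1 193 456 ((435.2980041503906, 282.8700866699219), (119.53190612792969, 36.792537689208984), 88.35585021972656) 0.02894334600507431
b2 98 424 ((610.0325317382812, 265.8414611816406), (122.61013793945312, 35.255828857421875), 30.72551155090332) 0.029270790845587813
dark 420 1412 ((284.95977783203125, 200.81944274902344), (84.85514831542969, 247.06153869628906), 3.222099542617798) 0.020816192858882365
```

View pics/t1a.png

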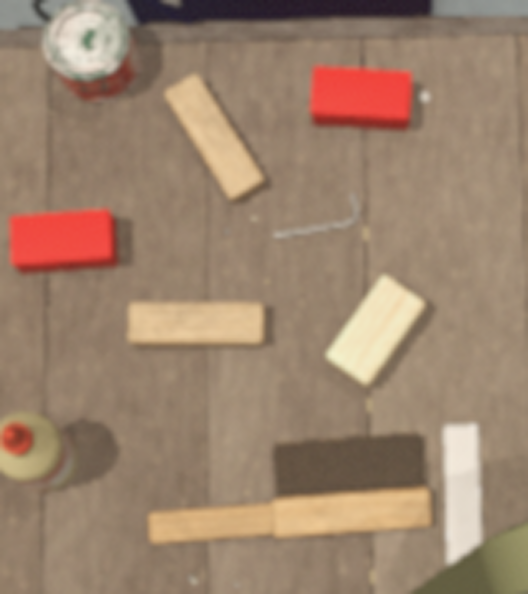

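View pics/t1b.png

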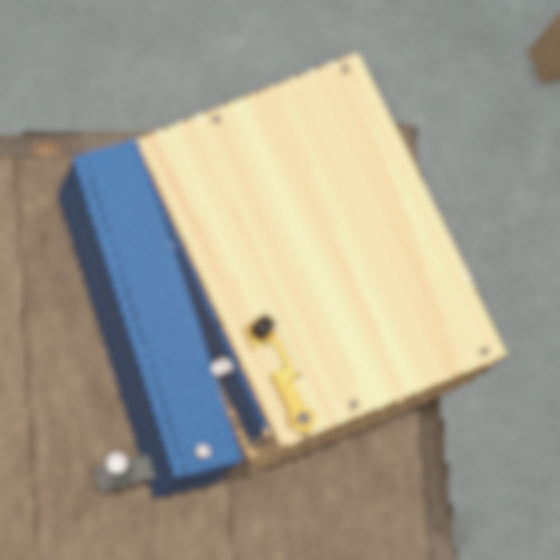

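The crops show two pale battens, the pale squared pine block, two red look-alikes, and a dark-bristled brush rather than a walnut block. The walnut is therefore absent, leaving three blocks. The door is slightly ajar, the hook lies back along +y, and the post top is at about (429,255). Next I fit the cabinet.

```bash
python3 - <<'E'
from h import *
P,im=cloud('top'); H=P[...,2]
i=im.astype(int); wood=(np.abs(H-.095)<.01)&(i[...,0]>180)&(i[...,0]>i[...,2]+30)
v,u=np.mgrid[0:480,0:640]; wood&=(u>415)&(v<285)&(v>130)
k,l,st,_=cv2.connectedComponentsWithStats(wood.astype(np.uint8)); s=l==1+st[1:,4].argmax()
print(s.sum(),np.nanmedian(H[s])); r=cv2.minAreaRect((P[s][:,:2]*1000).astype(np.float32)); print(r); print(cv2.boxPoints(r))
blue=(np.abs(H-.095)<.01)&(i[...,2]>i[...,0]+40)&(u>405)&(v<285)&(v>130)
k,l,st,_=cv2.connectedComponentsWithStats(blue.astype(np.uint8)); s=l==1+st[1:,4].argmax()
r=cv2.minAreaRect((P[s][:,:2]*1000).astype(np.float32)); print(r);print(cv2.boxPoints(r))
# corners by hand from crop t1b (x4, off 400,140)
for n,(a,b),z in (('FL hinge',(137,140),.095),('BL',(357,55),.095),('BR',(507,352),.095),('FR',(275,444),.095),('knob',(263,326),.124),('pivot',(302,420),.105),('post',(116,462),.09),('pin on door',(203,451),.1),('door far out',(165,475),.095),('door hinge out',(75,155),.095)):
    print(n,onplane('top',400+a/4,140+b/4,z).round(3))
E
```

```text
4896 0.09444537780792162
((603.5738525390625, -370.21484375), (251.60330200195312, 183.51084899902344), 20.571386337280273)
[[ 453.55347 -328.5136 ]
 [ 518.0344  -500.32294]
 [ 753.59424 -411.91608]
 [ 689.1133  -240.10675]]
((561.7962036132812, -247.31431579589844), (252.62619018554688, 53.17631912231445), 13.78256607055664)
[[ 432.78577 -251.58429]
 [ 445.45435 -303.2295 ]
 [ 690.80664 -243.04434]
 [ 678.13806 -191.39914]]
FL hinge [ 0.687 -0.245  0.095]
BL [ 0.749 -0.412  0.095]
BR [ 0.519 -0.501  0.095]
FR [ 0.456 -0.328  0.095]
knob [ 0.536 -0.319  0.124]
pivot [ 0.471 -0.346  0.105]
post [ 0.447 -0.215  0.09 ]
pin on door [ 0.451 -0.275  0.1  ]
door far out [ 0.435 -0.248  0.095]
door hinge out [ 0.677 -0.198  0.095]
```

```bash
cat >> h.py <<'E'
C=np.array([.6036,-.3702]); cy=np.deg2rad(20.57); CY=np.array([np.cos(cy),np.sin(cy)]); CX=np.array([np.sin(cy),-np.cos(cy)])
def cab(x,y): return C+x*CX+y*CY
def post(t):
    h=cab(-.09,.125);a=np.pi+cy-t;o=np.pi/2+cy-t
    return h+.228*np.array([np.cos(a),np.sin(a)])+.086*np.array([np.cos(o),np.sin(o)]), np.rad2deg(o)
def go(x,y,z,yang,s=None,q=True):
    """slide/angular from the present pose to world xyz with tool down, tool y at yang deg"""
    from scipy.spatial.transform import Rotation as Ro
    s=s or observe();R=np.array(s['tcp_rot']);a=np.deg2rad(yang)
    Y=np.array([np.cos(a),np.sin(a),0]);Z=np.array([0,0,-1.]);T=np.stack([np.cross(Y,Z),Y,Z],1)
    print('slide',(R.T@(np.array([x,y,z])-s['tool_pos'])).round(4),'ang',Ro.from_matrix(R.T@T).as_rotvec().round(3))
E
python3 - <<'E'
from h import *
p,o=post(.119);print(p,o);go(*p,.2,o); go(*p,.2,o-40)
E
```

```text
[ 0.44710092 -0.21268371] 103.7518022379432
slide [ 0.3436 -0.2929  0.0221] ang [ 0.000e+00 -3.000e-03 -3.022e+00]
slide [ 0.3436 -0.2929  0.0221] ang [-1.000e-03 -2.000e-03 -2.324e+00]
```

carry_out(moves=[{"hand":164,"slide":[0.344,-0.293,0.022],"angular":[0,0,-2.32]},{"hand":164,"slide":[0.344,-0.293,0.022],"angular":[0,0,-2.32]},{"hand":164,"slide":[0.344,-0.293,0.022],"angular":[0,0,-2.32]},{"hand":164,"slide":[0.344,-0.293,0.022],"angular":[0,0,-2.32]},{"hand":164,"slide":[0.344,-0.293,0.022],"angular":[0,0,-2.32]},{"hand":164,"slide":[0.344,-0.293,0.022],"angular":[0,0,-2.32]},{"hand":164,"slide":[0.344,-0.293,0.022],"angular":[0,0,-2.32]},{"hand":164,"slide":[0.344,-0.293,0.022],"angular":[0,0,-2.32]},{"hand":164,"slide":[0.344,-0.293,0.022],"angular":[0,0,-2.32]},{"hand":164,"slide":[0.344,-0.293,0.022],"angular":[0,0,-2.32]},{"hand":164,"slide":[0.344,-0.293,0.022],"angular":[0,0,-2.32]},{"hand":164,"slide":[0.344,-0.293,0.022],"angular":[0,0,-2.32]},{"hand":164,"slide":[0.344,-0.293,0.022],"angular":[0,0,-2.32]},{"hand":164,"slide":[0.344,-0.293,0.022],"angular":[0,0,-2.32]},{"hand":164,"slide":[0.344,-0.293,0.022],"angular":[0,0,-2.32]},{"hand":164,"slide":[0.344,-0.293,0.022],"angular":[0,0,-2.32]},{"hand":164,"slide":[0.344,-0.293,0.022],"angular":[0,0,-2.32]},{"hand":164,"slide":[0.344,-0.293,0.022],"angular":[0,0,-2.32]},{"hand":164,"slide":[0.344,-0.293,0.022],"angular":[0,0,-2.32]},{"hand":164,"slide":[0.344,-0.293,0.022],"angular":[0,0,-2.32]}])

```text
clock: 1.77
tool_pos: [0.4474, -0.2128, 0.2002]
tcp_rot: [[-0.896, 0.445, -0.001], [0.445, 0.896, 0.0], [0.001, 0.0, -1.0]]
wrist_force: [-0.8, -0.4, -0.2]
gripper_width: 0.034
finger_force: 0.0
```

```bash
python3 - <<'E'
from h import *
p,o=post(.119); go(*p,.2,o); s=observe();print(s['tool_pos'],s['joint_positions'],s['gripper_width'],s['clock'])
snap('scene','s2',(380,140,540,260),4)
P,im=cloud('scene')
E
```

```text
slide [0.0003 0.     0.0002] ang [ 0.    -0.001 -0.701]
[ 0.44735946 -0.21282175  0.20017656] [-5.52455099e-01 -2.10409825e-01  2.01158685e+00  9.38554431e-06
  1.34124986e+00 -1.66250594e+00] 0.03402909992182885 1.7667
```

View pics/s2.png

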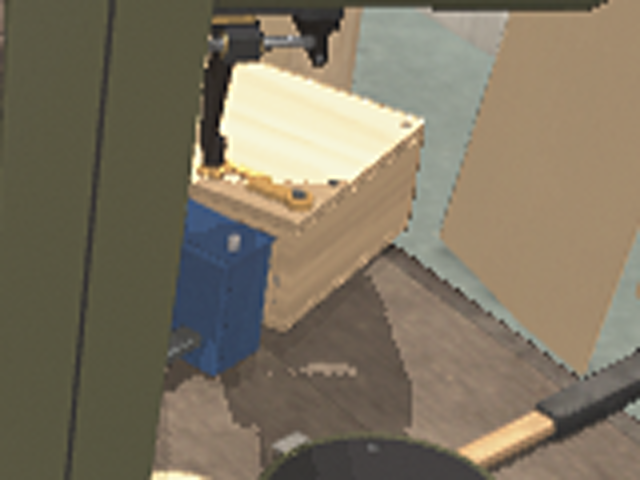

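The scene view shows the post hidden behind the arm column, with the carcass and hook in clear view. Now turn and descend over the post.

carry_out(moves=[{"hand":164,"slide":[0,0,0],"angular":[0,0,-0.7]},{"hand":164,"slide":[0,0,0],"angular":[0,0,-0.7]},{"hand":164,"slide":[0,0,0],"angular":[0,0,-0.7]},{"hand":164,"slide":[0,0,0],"angular":[0,0,-0.7]},{"hand":164,"slide":[0,0,0],"angular":[0,0,-0.7]},{"hand":164,"slide":[0,0,0],"angular":[0,0,-0.7]},{"hand":164,"slide":[0,0,0],"angular":[0,0,-0.7]},{"hand":164,"slide":[0,0,0.03],"angular":[0,0,-0.7]},{"hand":164,"slide":[0,0,0.06],"angular":[0,0,-0.7]},{"hand":164,"slide":[0,0,0.09],"angular":[0,0,-0.7]},{"hand":164,"slide":[0,0,0.105],"angular":[0,0,-0.7]},{"hand":164,"slide":[0,0,0.115],"angular":[0,0,-0.7]},{"hand":164,"slide":[0,0,0.125],"angular":[0,0,-0.7]},{"hand":164,"slide":[0,0,0.13],"angular":[0,0,-0.7]},{"hand":164,"slide":[0,0,0.13],"angular":[0,0,-0.7]}])

```text
clock: 3.07
tool_pos: [0.4475, -0.2129, 0.0702]
tcp_rot: [[-0.972, -0.235, -0.001], [-0.235, 0.972, 0.0], [0.001, 0.001, -1.0]]
wrist_force: [0.2, 0.6, -0.9]
gripper_width: 0.0339
finger_force: 0.0
```

carry_out(moves=[{"hand":220,"slide":[0,0,0],"angular":[0,0,0]},{"hand":220,"slide":[0,0,0],"angular":[0,0,0]},{"hand":220,"slide":[0,0,0],"angular":[0,0,0]},{"hand":220,"slide":[0,0,0],"angular":[0,0,0]},{"hand":220,"slide":[0,0,0],"angular":[0,0,0]}], force=8)

```text
clock: 3.48
tool_pos: [0.4481, -0.2133, 0.0714]
tcp_rot: [[-0.972, -0.236, 0.001], [-0.236, 0.972, -0.001], [-0.001, -0.001, -1.0]]
wrist_force: [-0.5, 0.6, 2.0]
gripper_width: 0.0139
finger_force: 8.0
```

```bash
python3 - <<'E'
from h import *
s=observe();print(s['tool_pos'],s['joint_positions'],s['gripper_width'],s['finger_force'],s['wrist_force'])
R=s['tcp_rot'];
for t in (.25,.4,.55,.7,.85,1.0,1.15,1.3,1.45,1.6,1.75):
    p,o=post(t);print(t,end=' ');go(*p,.07,o,s)
E
```

```text
[ 0.44813405 -0.21333065  0.07143816] [-5.52514756e-01 -7.17107235e-02  2.11890209e+00  2.11124903e-05
  1.09284791e+00 -2.36140839e+00] 0.013932948961050995 8.006319254636765 [-0.48799284  0.59343513  2.00152097]
0.25 slide [-0.0123  0.0299  0.0014] ang [-0.001  0.001  0.129]
0.4 slide [-0.0318  0.0608  0.0014] ang [-0.001  0.001  0.279]
0.55 slide [-0.0558  0.0884  0.0014] ang [-0.001  0.001  0.429]
0.7 slide [-0.0835  0.1121  0.0014] ang [-0.001  0.001  0.579]
0.85 slide [-0.1146  0.1313  0.0014] ang [-0.001  0.001  0.729]
1.0 slide [-0.1481  0.1458  0.0014] ang [-0.001  0.002  0.879]
1.15 slide [-0.1834  0.155   0.0015] ang [-0.     0.002  1.029]
1.3 slide [-0.2198  0.1589  0.0015] ang [-0.     0.002  1.179]
1.45 slide [-0.2562  0.1573  0.0015] ang [-0.     0.002  1.329]
1.6 slide [-0.2921  0.1502  0.0016] ang [-0.     0.002  1.479]
1.75 slide [-0.3264  0.1379  0.0016] ang [0.    0.002 1.629]
```

carry_out(moves=[{"hand":220,"slide":[-0.006,0.015,0],"angular":[0,0,0.065]},{"hand":220,"slide":[-0.012,0.03,0],"angular":[0,0,0.129]},{"hand":220,"slide":[-0.0215,0.0456,0],"angular":[0,0,0.204]},{"hand":220,"slide":[-0.0318,0.0608,0],"angular":[0,0,0.279]},{"hand":220,"slide":[-0.0433,0.075,0],"angular":[0,0,0.354]},{"hand":220,"slide":[-0.0558,0.0884,0],"angular":[0,0,0.429]},{"hand":220,"slide":[-0.0692,0.1008,0],"angular":[0,0,0.504]},{"hand":220,"slide":[-0.0835,0.1121,0],"angular":[0,0,0.579]},{"hand":220,"slide":[-0.0987,0.1223,0],"angular":[0,0,0.654]},{"hand":220,"slide":[-0.1146,0.1313,0],"angular":[0,0,0.729]},{"hand":220,"slide":[-0.131,0.1392,0],"angular":[0,0,0.804]},{"hand":220,"slide":[-0.1481,0.1458,0],"angular":[0,0,0.879]},{"hand":220,"slide":[-0.1655,0.151,0],"angular":[0,0,0.954]},{"hand":220,"slide":[-0.1834,0.155,0],"angular":[0,0,1.029]},{"hand":220,"slide":[-0.2015,0.1576,0],"angular":[0,0,1.104]},{"hand":220,"slide":[-0.2198,0.1589,0],"angular":[0,0,1.179]},{"hand":220,"slide":[-0.238,0.1588,0],"angular":[0,0,1.254]},{"hand":220,"slide":[-0.2562,0.1573,0],"angular":[0,0,1.329]},{"hand":220,"slide":[-0.2742,0.1544,0],"angular":[0,0,1.404]},{"hand":220,"slide":[-0.2921,0.1502,0],"angular":[0,0,1.479]}])

```text
clock: 5.15
tool_pos: [0.6975, -0.0009, 0.0715]
tcp_rot: [[-0.321, 0.947, 0.001], [0.947, 0.321, -0.005], [-0.005, -0.001, -1.0]]
wrist_force: [-1.1, -9.9, 2.8]
gripper_width: 0.0139
finger_force: 8.0
```

```bash
python3 - <<'E'
from h import *
s=observe();print(s['tool_pos'],s['joint_positions'],s['gripper_width'],s['finger_force'],s['wrist_force'])
for t in (1.6,1.65,1.7,1.75):
    p,o=post(t);print(t,p,end=' ');go(*p,.07,o,s)
E
```

```text
[ 0.69752585 -0.0009069   0.07154994] [-0.07606529  0.34896515  1.64904844 -0.00579619  1.14195689 -0.4004574 ] 0.013862145785164289 7.998885959386826 [-1.08159797 -9.88936323  2.84786201]
1.6 [0.69653279 0.0015448 ] slide [ 0.0026 -0.0002  0.0015] ang [-0.001  0.005 -0.003]
1.65 [0.70869651 0.00086436] slide [-0.0019  0.0111  0.0016] ang [-0.     0.006  0.047]
1.7 [ 7.20811025e-01 -4.23153496e-04] slide [-0.007   0.0222  0.0016] ang [-0.     0.006  0.097]
1.75 [ 0.73284605 -0.00231453] slide [-0.0127  0.033   0.0016] ang [-0.     0.006  0.147]
```

carry_out(moves=[{"hand":220,"slide":[-0.002,0.011,0],"angular":[0,0,0.047]},{"hand":220,"slide":[-0.007,0.022,0],"angular":[0,0,0.097]},{"hand":220,"slide":[-0.007,0.022,0],"angular":[0,0,0.097]},{"hand":220,"slide":[-0.007,0.022,0],"angular":[0,0,0.097]},{"hand":164,"slide":[-0.007,0.022,0],"angular":[0,0,0.097]},{"hand":164,"slide":[-0.007,0.022,0],"angular":[0,0,0.097]},{"hand":164,"slide":[-0.007,0.022,0],"angular":[0,0,0.097]},{"hand":164,"slide":[-0.007,0.022,0],"angular":[0,0,0.097]},{"hand":164,"slide":[-0.007,0.022,-0.04],"angular":[0,0,0.097]},{"hand":164,"slide":[-0.007,0.022,-0.08],"angular":[0,0,0.097]},{"hand":164,"slide":[-0.007,0.022,-0.12],"angular":[0,0,0.097]},{"hand":164,"slide":[-0.007,0.022,-0.15],"angular":[0,0,0.097]},{"hand":164,"slide":[-0.007,0.022,-0.15],"angular":[0,0,0.097]}])

```text
clock: 6.23
tool_pos: [0.7228, 0.0023, 0.2313]
tcp_rot: [[-0.231, 0.973, 0.015], [0.973, 0.231, -0.001], [-0.004, 0.014, -1.0]]
wrist_force: [1.1, -0.4, 1.7]
gripper_width: 0.0338
finger_force: 0.0
```

```bash
python3 - <<'E'
from h import *
s=observe();print(s['tool_pos'],s['wrist_force'])
snap('top','t2',(390,120,550,280),3.7)
E
```

```text
[0.72276768 0.00233636 0.23132273] [ 1.13016995 -0.3732105   1.69735036]
```

View pics/t2.png

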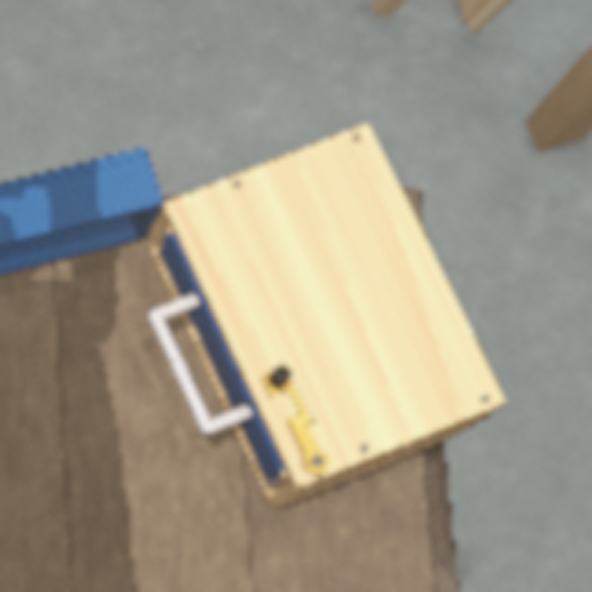

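Bar ends are at crop (155,315) and (208,430); the door stands open past square.

```bash
python3 - <<'E'
from h import *
for a,b in((155,315),(208,430)):
    w=onplane('top',390+a/3.7,120+b/3.7,.062)[:2]-C; print('cab',w@CX,w@CY)
P,im=cloud('top');H=P[...,2]
m=np.zeros((480,640),bool);m[195:245,425:460]=1
m&=(np.abs(H-.060)<.006); q=P[m][:,:2]-C; print(m.sum(),np.median(q@CX),(q@CY).min(),(q@CY).max())
p=cab(-.137,.022);print(p);go(*p,.15,-69.43)
E
```

```text
cab -0.1236200891829418 0.04756769233766285
cab -0.12376555046105392 -0.054917573466185504
216 -0.1124154213747191 -0.07052039138680107 0.06674763891316383
[ 0.57606221 -0.23420489]
slide [-0.1963 -0.1969  0.0759] ang [ 0.01  -0.005  1.445]
```

```bash
python3 - <<'E'
from h import *
p=cab(-.124,.022);print(p);go(*p,.2,-69.43)
E
```

```text
[ 0.58062978 -0.24637606]
slide [-0.2094 -0.1948  0.026 ] ang [ 0.01  -0.005  1.445]
```

carry_out(moves=[{"hand":180,"slide":[-0.209,-0.195,0.026],"angular":[0.01,-0.005,1.445]},{"hand":180,"slide":[-0.209,-0.195,0.026],"angular":[0.01,-0.005,1.445]},{"hand":180,"slide":[-0.209,-0.195,0.026],"angular":[0.01,-0.005,1.445]},{"hand":180,"slide":[-0.209,-0.195,0.026],"angular":[0.01,-0.005,1.445]},{"hand":180,"slide":[-0.209,-0.195,0.026],"angular":[0.01,-0.005,1.445]},{"hand":180,"slide":[-0.209,-0.195,0.026],"angular":[0.01,-0.005,1.445]},{"hand":180,"slide":[-0.209,-0.195,0.026],"angular":[0.01,-0.005,1.445]},{"hand":180,"slide":[-0.209,-0.195,0.026],"angular":[0.01,-0.005,1.445]},{"hand":180,"slide":[-0.209,-0.195,0.026],"angular":[0.01,-0.005,1.445]},{"hand":180,"slide":[-0.209,-0.195,0.026],"angular":[0.01,-0.005,1.445]},{"hand":180,"slide":[-0.209,-0.195,0.026],"angular":[0.01,-0.005,1.445]},{"hand":180,"slide":[-0.209,-0.195,0.026],"angular":[0.01,-0.005,1.445]},{"hand":180,"slide":[-0.209,-0.195,0.026],"angular":[0.01,-0.005,1.445]},{"hand":180,"slide":[-0.209,-0.195,0.026],"angular":[0.01,-0.005,1.445]},{"hand":180,"slide":[-0.209,-0.195,0.026],"angular":[0.01,-0.005,1.445]}])

```text
clock: 7.53
tool_pos: [0.5772, -0.2457, 0.1937]
tcp_rot: [[0.936, 0.353, -0.012], [0.353, -0.936, 0.001], [-0.01, -0.005, -1.0]]
wrist_force: [0.2, 1.2, 0.3]
gripper_width: 0.0276
finger_force: 0.0
```

```bash
python3 - <<'E'
from h import *
p=cab(-.124,.022);go(*p,.055,-69.43);print(observe()['tool_pos'])
E
```

```text
slide [0.0044 0.0026 0.1386] ang [-0.005  0.01   0.002]
[ 0.5771631  -0.24565776  0.19365293]
```

carry_out(moves=[{"hand":180,"slide":[0.004,0.002,0.03],"angular":[-0.005,0.01,0]},{"hand":180,"slide":[0.004,0.002,0.06],"angular":[-0.005,0.01,0]},{"hand":180,"slide":[0.004,0.002,0.09],"angular":[-0.005,0.01,0]},{"hand":180,"slide":[0.004,0.002,0.11],"angular":[-0.005,0.01,0]},{"hand":180,"slide":[0.004,0.002,0.12],"angular":[-0.005,0.01,0]},{"hand":180,"slide":[0.004,0.002,0.13],"angular":[-0.005,0.01,0]},{"hand":180,"slide":[0.004,0.002,0.138],"angular":[-0.005,0.01,0]},{"hand":180,"slide":[0.004,0.002,0.138],"angular":[-0.005,0.01,0]},{"hand":230,"slide":[0.004,0.002,0.138],"angular":[-0.005,0.01,0]},{"hand":230,"slide":[0.004,0.002,0.138],"angular":[-0.005,0.01,0]},{"hand":230,"slide":[0.004,0.002,0.138],"angular":[-0.005,0.01,0]},{"hand":230,"slide":[0.004,0.002,0.138],"angular":[-0.005,0.01,0]}], force=15)

```text
clock: 8.53
tool_pos: [0.5814, -0.2468, 0.0579]
tcp_rot: [[0.936, 0.351, 0.003], [0.351, -0.936, -0.002], [0.002, 0.003, -1.0]]
wrist_force: [-0.5, 0.4, 0.4]
gripper_width: 0.0109
finger_force: 0.0
```

```bash
python3 - <<'E'
from h import *
s=observe();print(s['tool_pos'],s['gripper_width'],s['finger_force'],s['wrist_force'])
w=s['tool_pos'][:2]-C;print(w@CX,w@CY)
for d in (.05,.1,.146): go(*cab(w@CX-d,w@CY),.055,-69.43)
E
```

```text
[ 0.58142577 -0.24682579  0.05789675] 0.010924241957052893 0.0 [-0.51897448  0.43181673  0.4338557 ]
-0.12329927121497035 0.022587229833551794
slide [-0.     -0.05    0.0028] ang [ 0.003 -0.002 -0.   ]
slide [-0.     -0.1     0.0026] ang [ 0.003 -0.002 -0.   ]
slide [-0.     -0.146   0.0025] ang [ 0.003 -0.002 -0.   ]
```

carry_out(moves=[{"hand":250,"slide":[0,0,0],"angular":[0,0,0]},{"hand":250,"slide":[0,0,0],"angular":[0,0,0]},{"hand":250,"slide":[0,0,0],"angular":[0,0,0]},{"hand":250,"slide":[0,-0.015,0],"angular":[0,0,0]},{"hand":250,"slide":[0,-0.035,0],"angular":[0,0,0]},{"hand":250,"slide":[0,-0.055,0],"angular":[0,0,0]},{"hand":250,"slide":[0,-0.075,0],"angular":[0,0,0]},{"hand":250,"slide":[0,-0.095,0],"angular":[0,0,0]},{"hand":250,"slide":[0,-0.115,0],"angular":[0,0,0]},{"hand":250,"slide":[0,-0.13,0],"angular":[0,0,0]},{"hand":250,"slide":[0,-0.14,0],"angular":[0,0,0]},{"hand":250,"slide":[0,-0.146,0],"angular":[0,0,0]},{"hand":250,"slide":[0,-0.146,0],"angular":[0,0,0]},{"hand":250,"slide":[0,-0.146,0],"angular":[0,0,0]}])

```text
clock: 9.7
tool_pos: [0.5301, -0.111, 0.0577]
tcp_rot: [[0.936, 0.352, 0.003], [0.352, -0.936, -0.005], [0.001, 0.006, -1.0]]
wrist_force: [0.0, -4.9, 5.0]
gripper_width: 0.0096
finger_force: 15.0
```

```bash
python3 - <<'E'
from h import *
s=observe();print(s['tool_pos'],s['gripper_width'],s['finger_force'],s['wrist_force'],s['joint_positions'])
w=s['tool_pos'][:2]-C;print(w@CX,w@CY)
E
```

```text
[ 0.53005107 -0.11096757  0.05773154] 0.009630781504222308 14.99734103679657 [ 3.85230474e-03 -4.85016705e+00  4.96296001e+00] [-0.3035335   0.04715206  2.02762675 -0.00429349  1.06235204  0.90928324]
-0.2685462376672613 0.022221982842787813
```

Drawer is fully out (145 mm). Release, rise, and re-measure the blocks.

carry_out(moves=[{"hand":190,"slide":[0,0.003,0],"angular":[0,0,0]},{"hand":190,"slide":[0,0.003,0],"angular":[0,0,0]},{"hand":190,"slide":[0,0.003,0],"angular":[0,0,0]},{"hand":180,"slide":[0,0.003,-0.03],"angular":[0,0,0]},{"hand":54,"slide":[0,0.003,-0.07],"angular":[0,0,0]},{"hand":54,"slide":[0,0,-0.11],"angular":[0,0,0]},{"hand":54,"slide":[0,0,-0.14],"angular":[0,0,0]},{"hand":54,"slide":[0,0,-0.14],"angular":[0,0,0]}])

```text
clock: 10.37
tool_pos: [0.5331, -0.1105, 0.2045]
tcp_rot: [[0.936, 0.351, 0.013], [0.351, -0.936, -0.004], [0.011, 0.009, -1.0]]
wrist_force: [0.7, -0.2, 1.1]
gripper_width: 0.0487
finger_force: 0.0
```

```bash
cat >> h.py <<'E'
def blocks(P,im):
    i=im.astype(int);H=P[...,2];pale=(i[...,0]>110)&(i[...,0]>i[...,2]+25)&(i[...,1]>i[...,2]+10)&(i[...,0]-i[...,1]<60)
    for z,nm in((.045,'pine'),(.03,'batten')):
        m=(pale&(np.abs(H-z)<.008)).astype(np.uint8);k,l,st,_=cv2.connectedComponentsWithStats(m)
        for j in range(1,k):
            if st[j,4]<200: continue
            q=P[l==j]; r=cv2.minAreaRect((q[:,:2]*1000).astype(np.float32)); (w,h),a=r[1],r[2]
            if max(w,h)<140: print(nm,st[j,4],'c',np.round(r[0]),'size',np.round(r[1]),'long axis deg',round((a if w>h else a+90)%180,1),'z',np.nanmedian(q[:,2]).round(3))
E
python3 - <<'E'
from h import *
snap('top','t3');blocks(*cloud('top'))
s=observe();print(s['tool_pos'])
go(.4225,.1204,.15,54.2)
E
```

```text
pine 383 c [1268. -621.] size [124.  57.] long axis deg 88.2 z 0.046
pine 436 c [429.  76.] size [46. 90.] long axis deg 144.5 z 0.045
batten 421 c [609. 265.] size [121.  35.] long axis deg 31.0 z 0.029
batten 442 c [436. 283.] size [119.  36.] long axis deg 88.5 z 0.029
batten 206 c [-134.  528.] size [29. 68.] long axis deg 90.6 z 0.03
[ 0.53159928 -0.11007129  0.20093763]
slide [-0.0215 -0.2544  0.0493] ang [ 1.100e-02  2.000e-03 -2.158e+00]
```

View pics/t3.png

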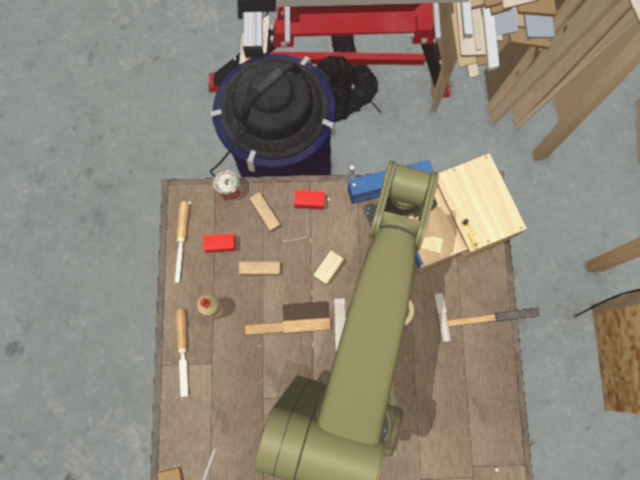

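The picture shows the pine block shifted to pixel (328,267), i.e. (0.429,0.076). The battens are unmoved and the drawer is out.

```bash
python3 - <<'E'
from h import *
go(.429,.076,.12,54.5)
E
```

```text
slide [-0.0313 -0.2107  0.0795] ang [ 1.100e-02  2.000e-03 -2.163e+00]
```

carry_out(moves=[{"hand":54,"slide":[-0.031,-0.211,0.03],"angular":[0.011,0.002,-2.163]},{"hand":54,"slide":[-0.031,-0.211,0.03],"angular":[0.011,0.002,-2.163]},{"hand":54,"slide":[-0.031,-0.211,0.03],"angular":[0.011,0.002,-2.163]},{"hand":54,"slide":[-0.031,-0.211,0.03],"angular":[0.011,0.002,-2.163]},{"hand":54,"slide":[-0.031,-0.211,0.03],"angular":[0.011,0.002,-2.163]},{"hand":54,"slide":[-0.031,-0.211,0.03],"angular":[0.011,0.002,-2.163]},{"hand":54,"slide":[-0.031,-0.211,0.03],"angular":[0.011,0.002,-2.163]},{"hand":54,"slide":[-0.031,-0.211,0.08],"angular":[0.011,0.002,-2.163]},{"hand":54,"slide":[-0.031,-0.211,0.08],"angular":[0.011,0.002,-2.163]},{"hand":54,"slide":[-0.031,-0.211,0.08],"angular":[0.011,0.002,-2.163]},{"hand":54,"slide":[-0.031,-0.211,0.08],"angular":[0.011,0.002,-2.163]},{"hand":54,"slide":[-0.031,-0.211,0.08],"angular":[0.011,0.002,-2.163]},{"hand":54,"slide":[-0.031,-0.211,0.08],"angular":[0.011,0.002,-2.163]},{"hand":54,"slide":[-0.031,-0.211,0.08],"angular":[0.011,0.002,-2.163]},{"hand":54,"slide":[-0.031,-0.211,0.08],"angular":[0.011,0.002,-2.163]},{"hand":54,"slide":[-0.031,-0.211,0.08],"angular":[0.011,0.002,-2.163]},{"hand":54,"slide":[-0.031,-0.211,0.08],"angular":[0.011,0.002,-2.163]},{"hand":54,"slide":[-0.031,-0.211,0.08],"angular":[0.011,0.002,-2.163]},{"hand":54,"slide":[-0.031,-0.211,0.08],"angular":[0.011,0.002,-2.163]},{"hand":54,"slide":[-0.031,-0.211,0.08],"angular":[0.011,0.002,-2.163]}])

```text
clock: 12.08
tool_pos: [0.4251, 0.077, 0.1145]
tcp_rot: [[-0.813, 0.582, -0.011], [0.582, 0.813, 0.002], [0.01, -0.005, -1.0]]
wrist_force: [0.8, -0.3, 0.4]
gripper_width: 0.0748
finger_force: 0.0
```

```bash
python3 - <<'E'
from h import *
go(.429,.076,.02,54.5);print(observe()['gripper_width'])
E
```

```text
slide [-0.0047  0.0019  0.0944] ang [-0.005 -0.01  -0.002]
0.07484075169623292
```

carry_out(moves=[{"hand":54,"slide":[-0.004,0.002,0.03],"angular":[-0.005,-0.01,0]},{"hand":54,"slide":[-0.004,0.002,0.06],"angular":[-0.005,-0.01,0]},{"hand":54,"slide":[-0.004,0.002,0.08],"angular":[-0.005,-0.01,0]},{"hand":54,"slide":[-0.004,0.002,0.094],"angular":[-0.005,-0.01,0]},{"hand":54,"slide":[-0.004,0.002,0.094],"angular":[-0.005,-0.01,0]},{"hand":54,"slide":[-0.004,0.002,0.094],"angular":[-0.005,-0.01,0]},{"hand":180,"slide":[-0.004,0.002,0.094],"angular":[-0.005,-0.01,0]},{"hand":180,"slide":[-0.004,0.002,0.094],"angular":[-0.005,-0.01,0]},{"hand":180,"slide":[-0.004,0.002,0.094],"angular":[-0.005,-0.01,0]},{"hand":180,"slide":[-0.004,0.002,0.094],"angular":[-0.005,-0.01,0]},{"hand":180,"slide":[-0.004,0.002,0.094],"angular":[-0.005,-0.01,0]},{"hand":180,"slide":[-0.004,0.002,0.094],"angular":[-0.005,-0.01,0]},{"hand":180,"slide":[-0.004,0.002,0.06],"angular":[-0.005,-0.01,0]},{"hand":180,"slide":[-0.004,0.002,0.03],"angular":[-0.005,-0.01,0]},{"hand":180,"slide":[-0.004,0.002,0.0],"angular":[-0.005,-0.01,0]},{"hand":180,"slide":[-0.004,0.002,-0.03],"angular":[-0.005,-0.01,0]},{"hand":180,"slide":[-0.004,0.002,-0.03],"angular":[-0.005,-0.01,0]}], force=25)

```text
clock: 13.5
tool_pos: [0.4349, 0.0765, 0.1531]
tcp_rot: [[-0.814, 0.581, 0.015], [0.581, 0.814, 0.001], [-0.012, 0.01, -1.0]]
wrist_force: [0.9, 0.4, -0.8]
gripper_width: 0.045
finger_force: 25.0
```

```bash
python3 - <<'E'
from h import *
s=observe();print(s['tool_pos'],s['gripper_width'],s['finger_force'],s['wrist_force'])
go(*cab(-.158,-.064),.145,20.57)
E
```

```text
[0.43487538 0.07652011 0.15311401] 0.045016394272426964 24.995375275611877 [ 0.85976404  0.35257083 -0.78530395]
slide [-0.2299 -0.2307  0.0086] ang [0.013 0.009 0.592]
```

carry_out(moves=[{"hand":180,"slide":[-0.06,-0.06,0.005],"angular":[0.005,0.004,0.12]},{"hand":180,"slide":[-0.09,-0.09,0.005],"angular":[0.005,0.004,0.24]},{"hand":180,"slide":[-0.12,-0.12,0.005],"angular":[0.005,0.004,0.36]},{"hand":180,"slide":[-0.15,-0.15,0.005],"angular":[0.005,0.004,0.48]},{"hand":180,"slide":[-0.18,-0.18,0.005],"angular":[0.005,0.004,0.59]},{"hand":180,"slide":[-0.21,-0.21,0.005],"angular":[0.005,0.004,0.59]},{"hand":180,"slide":[-0.23,-0.23,0.005],"angular":[0.005,0.004,0.59]},{"hand":180,"slide":[-0.23,-0.23,0.005],"angular":[0.005,0.004,0.59]},{"hand":180,"slide":[-0.23,-0.23,0.005],"angular":[0.005,0.004,0.59]},{"hand":180,"slide":[-0.23,-0.23,0.005],"angular":[0.005,0.004,0.59]},{"hand":180,"slide":[-0.23,-0.23,0.005],"angular":[0.005,0.004,0.59]}])

```text
clock: 14.42
tool_pos: [0.4839, -0.244, 0.1401]
tcp_rot: [[-0.353, 0.936, -0.005], [0.936, 0.353, 0.002], [0.003, -0.004, -1.0]]
wrist_force: [-0.1, 0.1, -1.1]
gripper_width: 0.0447
finger_force: 25.0
```

```bash
python3 - <<'E'
from h import *
s=observe();print(s['tool_pos'],s['gripper_width'],s['finger_force'],s['wrist_force'])
go(*cab(-.158,-.064),.042,20.57)
snap('scene','s3',(330,120,500,250),3.5)
E
```

```text
[ 0.483877   -0.24400757  0.14013505] 0.04472784100526219 24.995434284210205 [-0.10136145  0.13639411 -1.08189738]
slide [-0.0025  0.0041  0.0981] ang [-0.004 -0.003  0.001]
```

View pics/s3.png

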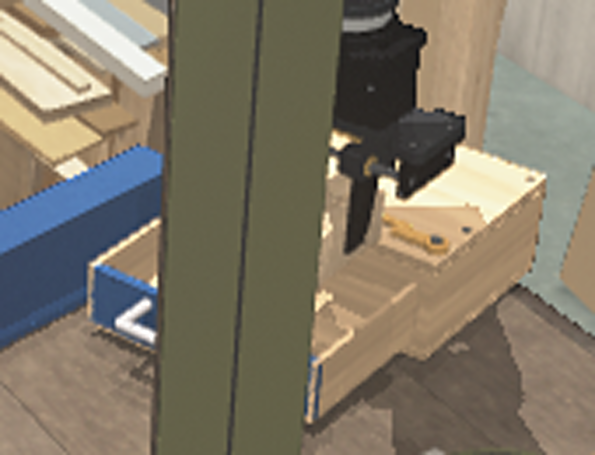

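The pine block hangs over the right side of the open drawer, clear of the rim. Lower and release.

carry_out(moves=[{"hand":180,"slide":[-0.0025,0.004,0.0],"angular":[0,0,0]},{"hand":180,"slide":[-0.0025,0.004,0.03],"angular":[0,0,0]},{"hand":180,"slide":[-0.0025,0.004,0.06],"angular":[0,0,0]},{"hand":180,"slide":[-0.0025,0.004,0.08],"angular":[0,0,0]},{"hand":180,"slide":[-0.0025,0.004,0.09],"angular":[0,0,0]},{"hand":180,"slide":[-0.0025,0.004,0.097],"angular":[0,0,0]},{"hand":180,"slide":[-0.0025,0.004,0.097],"angular":[0,0,0]},{"hand":180,"slide":[-0.0025,0.004,0.097],"angular":[0,0,0]},{"hand":115,"slide":[-0.0025,0.004,0.097],"angular":[0,0,0]},{"hand":115,"slide":[-0.0025,0.004,0.097],"angular":[0,0,0]},{"hand":115,"slide":[-0.0025,0.004,0.097],"angular":[0,0,0]},{"hand":115,"slide":[-0.0025,0.004,0.07],"angular":[0,0,0]},{"hand":115,"slide":[-0.0025,0.004,0.04],"angular":[0,0,0]},{"hand":80,"slide":[-0.0025,0.004,0.0],"angular":[0,0,0]},{"hand":80,"slide":[-0.0025,0.004,-0.02],"angular":[0,0,0]},{"hand":80,"slide":[-0.0025,0.004,-0.02],"angular":[0,0,0]}])

```text
clock: 15.8
tool_pos: [0.4927, -0.2478, 0.1691]
tcp_rot: [[-0.353, 0.936, 0.008], [0.936, 0.353, -0.007], [-0.009, 0.005, -1.0]]
wrist_force: [-0.1, -0.7, -0.4]
gripper_width: 0.0644
finger_force: 0.0
```

```bash
python3 - <<'E'
from h import *
s=observe();print(s['tool_pos'],s['gripper_width'],s['wrist_force'])
snap('top','t4');blocks(*cloud('top'))
go(.436,.283,.12,-1.5)
E
```

```text
[ 0.49270538 -0.24775447  0.16906176] 0.06436644817386986 [-0.05407419 -0.74699148 -0.39782727]
pine 387 c [1272. -622.] size [125.  57.] long axis deg 83.7 z 0.046
batten 424 c [610. 266.] size [124.  36.] long axis deg 30.7 z 0.029
batten 440 c [435. 283.] size [119.  36.] long axis deg 88.6 z 0.029
batten 213 c [-135.  528.] size [29. 67.] long axis deg 92.1 z 0.031
slide [0.5156 0.1352 0.0434] ang [0.003 0.005 0.387]
```

carry_out(moves=[{"hand":80,"slide":[0.516,0.135,0.0],"angular":[0.003,0.005,0.387]},{"hand":80,"slide":[0.516,0.135,0.0],"angular":[0.003,0.005,0.387]},{"hand":80,"slide":[0.516,0.135,0.0],"angular":[0.003,0.005,0.387]},{"hand":80,"slide":[0.516,0.135,0.0],"angular":[0.003,0.005,0.387]},{"hand":80,"slide":[0.516,0.135,0.0],"angular":[0.003,0.005,0.387]},{"hand":80,"slide":[0.516,0.135,0.0],"angular":[0.003,0.005,0.387]},{"hand":80,"slide":[0.516,0.135,0.0],"angular":[0.003,0.005,0.387]},{"hand":80,"slide":[0.516,0.135,0.0],"angular":[0.003,0.005,0.387]},{"hand":80,"slide":[0.516,0.135,0.0],"angular":[0.003,0.005,0.387]},{"hand":80,"slide":[0.516,0.135,0.043],"angular":[0.003,0.005,0.387]},{"hand":80,"slide":[0.516,0.135,0.043],"angular":[0.003,0.005,0.387]},{"hand":80,"slide":[0.516,0.135,0.043],"angular":[0.003,0.005,0.387]},{"hand":80,"slide":[0.516,0.135,0.043],"angular":[0.003,0.005,0.387]},{"hand":80,"slide":[0.516,0.135,0.043],"angular":[0.003,0.005,0.387]},{"hand":80,"slide":[0.516,0.135,0.043],"angular":[0.003,0.005,0.387]},{"hand":80,"slide":[0.516,0.135,0.043],"angular":[0.003,0.005,0.387]},{"hand":80,"slide":[0.516,0.135,0.043],"angular":[0.003,0.005,0.387]},{"hand":80,"slide":[0.516,0.135,0.043],"angular":[0.003,0.005,0.387]}])

```text
clock: 17.35
tool_pos: [0.4336, 0.2837, 0.1188]
tcp_rot: [[0.028, 1.0, -0.006], [1.0, -0.028, 0.005], [0.005, -0.006, -1.0]]
wrist_force: [-0.6, 0.5, -0.1]
gripper_width: 0.0654
finger_force: 0.0
```

```bash
python3 - <<'E'
from h import *
go(.4355,.283,.014,-1.5);print(observe()['gripper_width'])
E
```

```text
slide [-0.0011  0.0026  0.1048] ang [-0.006 -0.005 -0.002]
0.06541981555199715
```

carry_out(moves=[{"hand":80,"slide":[-0.001,0.002,0.03],"angular":[-0.005,-0.005,0]},{"hand":80,"slide":[-0.001,0.002,0.06],"angular":[-0.005,-0.005,0]},{"hand":80,"slide":[-0.001,0.002,0.09],"angular":[-0.005,-0.005,0]},{"hand":80,"slide":[-0.001,0.002,0.104],"angular":[-0.005,-0.005,0]},{"hand":80,"slide":[-0.001,0.002,0.104],"angular":[-0.005,-0.005,0]},{"hand":80,"slide":[-0.001,0.002,0.104],"angular":[-0.005,-0.005,0]},{"hand":200,"slide":[-0.001,0.002,0.104],"angular":[-0.005,-0.005,0]},{"hand":200,"slide":[-0.001,0.002,0.104],"angular":[-0.005,-0.005,0]},{"hand":200,"slide":[-0.001,0.002,0.104],"angular":[-0.005,-0.005,0]},{"hand":200,"slide":[-0.001,0.002,0.104],"angular":[-0.005,-0.005,0]},{"hand":200,"slide":[-0.001,0.002,0.104],"angular":[-0.005,-0.005,0]},{"hand":200,"slide":[-0.001,0.002,0.104],"angular":[-0.005,-0.005,0]},{"hand":200,"slide":[-0.001,0.002,0.07],"angular":[-0.005,-0.005,0]},{"hand":200,"slide":[-0.001,0.002,0.04],"angular":[-0.005,-0.005,0]},{"hand":200,"slide":[-0.001,0.002,0.0],"angular":[-0.005,-0.005,0]},{"hand":200,"slide":[-0.001,0.002,-0.03],"angular":[-0.005,-0.005,0]},{"hand":200,"slide":[-0.001,0.002,-0.03],"angular":[-0.005,-0.005,0]},{"hand":200,"slide":[-0.001,0.002,-0.03],"angular":[-0.005,-0.005,0]}], force=25)

```text
clock: 18.85
tool_pos: [0.4366, 0.2845, 0.1511]
tcp_rot: [[0.026, 1.0, 0.003], [1.0, -0.026, 0.002], [0.002, 0.002, -1.0]]
wrist_force: [-0.2, -0.2, -1.2]
gripper_width: 0.0348
finger_force: 25.0
```

```bash
python3 - <<'E'
from h import *
s=observe();print(s['tool_pos'],s['gripper_width'],s['finger_force'])
go(*cab(-.158,.002),.145,20.57)
P,im=cloud('top');H=P[...,2]
snap('top','t5',(360,140,500,280),4)
E
```

```text
[0.43661345 0.28448726 0.15107239] 0.03476893916929895 24.999699890613556
slide [-0.503   0.1264  0.0054] ang [ 0.003 -0.001 -0.385]
```

View pics/t5.png

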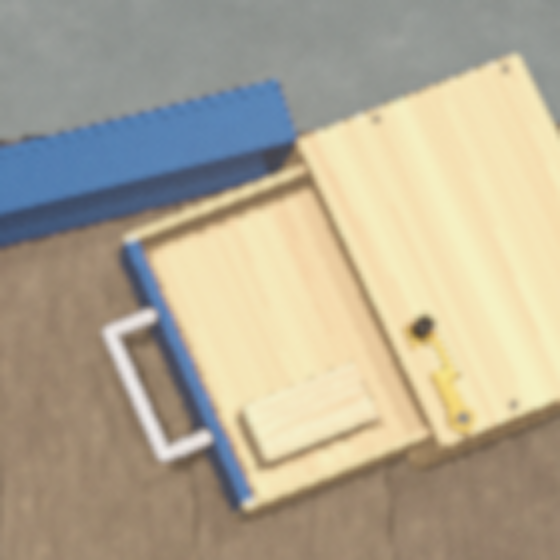

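The pine block lies square in the drawer at crop (310,410), with free floor beside it. Now carry the first batten over.

carry_out(moves=[{"hand":200,"slide":[-0.503,0.126,0.003],"angular":[0.002,0,-0.385]},{"hand":200,"slide":[-0.503,0.126,0.003],"angular":[0.002,0,-0.385]},{"hand":200,"slide":[-0.503,0.126,0.003],"angular":[0.002,0,-0.385]},{"hand":200,"slide":[-0.503,0.126,0.003],"angular":[0.002,0,-0.385]},{"hand":200,"slide":[-0.503,0.126,0.003],"angular":[0.002,0,-0.385]},{"hand":200,"slide":[-0.503,0.126,0.003],"angular":[0.002,0,-0.385]},{"hand":200,"slide":[-0.503,0.126,0.003],"angular":[0.002,0,-0.385]},{"hand":200,"slide":[-0.503,0.126,0.003],"angular":[0.002,0,-0.385]},{"hand":200,"slide":[-0.503,0.126,0.003],"angular":[0.002,0,-0.385]},{"hand":200,"slide":[-0.503,0.126,0.003],"angular":[0.002,0,-0.385]},{"hand":200,"slide":[-0.503,0.126,0.003],"angular":[0.002,0,-0.385]},{"hand":200,"slide":[-0.503,0.126,0.003],"angular":[0.002,0,-0.385]},{"hand":200,"slide":[-0.503,0.126,0.003],"angular":[0.002,0,-0.385]},{"hand":200,"slide":[-0.503,0.126,0.003],"angular":[0.002,0,-0.385]},{"hand":200,"slide":[-0.503,0.126,0.003],"angular":[0.002,0,-0.385]},{"hand":200,"slide":[-0.503,0.126,0.003],"angular":[0.002,0,-0.385]},{"hand":200,"slide":[-0.503,0.126,0.003],"angular":[0.002,0,-0.385]}])

```text
clock: 20.32
tool_pos: [0.5472, -0.2207, 0.1439]
tcp_rot: [[-0.352, 0.936, -0.007], [0.936, 0.352, 0.001], [0.003, -0.006, -1.0]]
wrist_force: [0.0, 0.2, -1.2]
gripper_width: 0.0349
finger_force: 25.0
```

```bash
python3 - <<'E'
from h import *
s=observe();print(s['tool_pos'],s['gripper_width'],s['finger_force'])
go(*cab(-.158,.002),.036,20.57)
E
```

```text
[ 0.54724668 -0.22072804  0.14388667] 0.034940129409976754 24.99978482723236
slide [-0.0021  0.0029  0.1079] ang [-0.006 -0.003  0.001]
```

carry_out(moves=[{"hand":200,"slide":[-0.002,0.003,0.0],"angular":[0,0,0]},{"hand":200,"slide":[-0.002,0.003,0.035],"angular":[0,0,0]},{"hand":200,"slide":[-0.002,0.003,0.07],"angular":[0,0,0]},{"hand":200,"slide":[-0.002,0.003,0.09],"angular":[0,0,0]},{"hand":200,"slide":[-0.002,0.003,0.1],"angular":[0,0,0]},{"hand":200,"slide":[-0.002,0.003,0.107],"angular":[0,0,0]},{"hand":200,"slide":[-0.002,0.003,0.107],"angular":[0,0,0]},{"hand":200,"slide":[-0.002,0.003,0.107],"angular":[0,0,0]},{"hand":134,"slide":[-0.002,0.003,0.107],"angular":[0,0,0]},{"hand":134,"slide":[-0.002,0.003,0.107],"angular":[0,0,0]},{"hand":134,"slide":[-0.002,0.003,0.107],"angular":[0,0,0]},{"hand":134,"slide":[-0.002,0.003,0.07],"angular":[0,0,0]},{"hand":134,"slide":[-0.002,0.003,0.04],"angular":[0,0,0]},{"hand":80,"slide":[-0.002,0.003,0.0],"angular":[0,0,0]},{"hand":80,"slide":[-0.002,0.003,-0.02],"angular":[0,0,0]},{"hand":80,"slide":[-0.002,0.003,-0.02],"angular":[0,0,0]},{"hand":80,"slide":[-0.002,0.003,-0.02],"angular":[0,0,0]}])

```text
clock: 21.73
tool_pos: [0.553, -0.2239, 0.1684]
tcp_rot: [[-0.351, 0.936, 0.001], [0.936, 0.351, -0.003], [-0.003, -0.0, -1.0]]
wrist_force: [-0.6, 0.8, -0.8]
gripper_width: 0.0635
finger_force: 0.0
```

```bash
python3 - <<'E'
from h import *
s=observe();print(s['tool_pos'],s['gripper_width'],s['wrist_force'],s['joint_positions'])
snap('top','t6');blocks(*cloud('top'))
go(.610,.2655,.14,-59.2)
E
```

```text
[ 0.55301915 -0.22387808  0.16844105] 0.06352201086035829 [-0.60541854  0.81122382 -0.76021782] [-0.47342642  0.04601817  1.82621931 -0.00262298  1.26727994 -0.83154443]
pine 380 c [1264. -620.] size [ 59. 122.] long axis deg 95.9 z 0.046
batten 412 c [609. 265.] size [121.  35.] long axis deg 30.7 z 0.029
batten 211 c [-134.  527.] size [64. 29.] long axis deg 89.8 z 0.03
slide [0.4372 0.2262 0.0253] ang [-0.003  0.002  1.392]
```

carry_out(moves=[{"hand":80,"slide":[0.437,0.226,0.0],"angular":[-0.003,0.002,1.392]},{"hand":80,"slide":[0.437,0.226,0.0],"angular":[-0.003,0.002,1.392]},{"hand":80,"slide":[0.437,0.226,0.0],"angular":[-0.003,0.002,1.392]},{"hand":80,"slide":[0.437,0.226,0.0],"angular":[-0.003,0.002,1.392]},{"hand":80,"slide":[0.437,0.226,0.0],"angular":[-0.003,0.002,1.392]},{"hand":80,"slide":[0.437,0.226,0.0],"angular":[-0.003,0.002,1.392]},{"hand":80,"slide":[0.437,0.226,0.0],"angular":[-0.003,0.002,1.392]},{"hand":80,"slide":[0.437,0.226,0.0],"angular":[-0.003,0.002,1.392]},{"hand":80,"slide":[0.437,0.226,0.0],"angular":[-0.003,0.002,1.392]},{"hand":80,"slide":[0.437,0.226,0.0],"angular":[-0.003,0.002,1.392]},{"hand":80,"slide":[0.437,0.226,0.0],"angular":[-0.003,0.002,1.392]},{"hand":80,"slide":[0.437,0.226,0.025],"angular":[-0.003,0.002,1.392]},{"hand":80,"slide":[0.437,0.226,0.025],"angular":[-0.003,0.002,1.392]},{"hand":80,"slide":[0.437,0.226,0.025],"angular":[-0.003,0.002,1.392]},{"hand":80,"slide":[0.437,0.226,0.025],"angular":[-0.003,0.002,1.392]},{"hand":80,"slide":[0.437,0.226,0.025],"angular":[-0.003,0.002,1.392]},{"hand":80,"slide":[0.437,0.226,0.025],"angular":[-0.003,0.002,1.392]},{"hand":80,"slide":[0.437,0.226,0.025],"angular":[-0.003,0.002,1.392]}])

```text
clock: 23.28
tool_pos: [0.6101, 0.2641, 0.1404]
tcp_rot: [[0.86, 0.511, -0.0], [0.511, -0.86, 0.0], [-0.0, -0.0, -1.0]]
wrist_force: [-0.4, -1.4, 0.0]
gripper_width: 0.0651
finger_force: 0.0
```

```bash
python3 - <<'E'
from h import *
go(.610,.2655,.014,-59.2);s=observe();print(s['gripper_width'],s['joint_positions'])
E
```

```text
slide [ 0.0007 -0.0012  0.1264] ang [-0.     0.    -0.001]
0.06513692236170816 [3.27732559e-01 2.16295389e-01 1.68755503e+00 1.26526344e-04
 1.23788655e+00 1.36235063e+00]
```

carry_out(moves=[{"hand":80,"slide":[0.001,-0.001,0.035],"angular":[0,0,0]},{"hand":80,"slide":[0.001,-0.001,0.07],"angular":[0,0,0]},{"hand":80,"slide":[0.001,-0.001,0.105],"angular":[0,0,0]},{"hand":80,"slide":[0.001,-0.001,0.126],"angular":[0,0,0]},{"hand":80,"slide":[0.001,-0.001,0.126],"angular":[0,0,0]},{"hand":80,"slide":[0.001,-0.001,0.126],"angular":[0,0,0]},{"hand":200,"slide":[0.001,-0.001,0.126],"angular":[0,0,0]},{"hand":200,"slide":[0.001,-0.001,0.126],"angular":[0,0,0]},{"hand":200,"slide":[0.001,-0.001,0.126],"angular":[0,0,0]},{"hand":200,"slide":[0.001,-0.001,0.126],"angular":[0,0,0]},{"hand":200,"slide":[0.001,-0.001,0.126],"angular":[0,0,0]},{"hand":200,"slide":[0.001,-0.001,0.126],"angular":[0,0,0]},{"hand":200,"slide":[0.001,-0.001,0.09],"angular":[0,0,0]},{"hand":200,"slide":[0.001,-0.001,0.05],"angular":[0,0,0]},{"hand":200,"slide":[0.001,-0.001,0.01],"angular":[0,0,0]},{"hand":200,"slide":[0.001,-0.001,-0.01],"angular":[0,0,0]},{"hand":200,"slide":[0.001,-0.001,-0.01],"angular":[0,0,0]},{"hand":200,"slide":[0.001,-0.001,-0.01],"angular":[0,0,0]}], force=25)

```text
clock: 24.78
tool_pos: [0.6109, 0.2671, 0.1519]
tcp_rot: [[0.859, 0.512, 0.003], [0.512, -0.859, 0.001], [0.003, 0.0, -1.0]]
wrist_force: [-0.1, -0.3, -1.0]
gripper_width: 0.035
finger_force: 25.0
```

```bash
python3 - <<'E'
from h import *
s=observe();print(s['tool_pos'],s['gripper_width'],s['finger_force'])
go(*cab(-.158,.062),.15,20.57)
E
```

```text
[0.61090951 0.26713525 0.15189073] 0.035003834120643944 24.99985545873642
slide [-0.2437  0.3991  0.0013] ang [ 0.002 -0.002 -1.392]
```

carry_out(moves=[{"hand":200,"slide":[-0.244,0.399,0.0],"angular":[0.002,-0.002,-1.392]},{"hand":200,"slide":[-0.244,0.399,0.0],"angular":[0.002,-0.002,-1.392]},{"hand":200,"slide":[-0.244,0.399,0.0],"angular":[0.002,-0.002,-1.392]},{"hand":200,"slide":[-0.244,0.399,0.0],"angular":[0.002,-0.002,-1.392]},{"hand":200,"slide":[-0.244,0.399,0.0],"angular":[0.002,-0.002,-1.392]},{"hand":200,"slide":[-0.244,0.399,0.0],"angular":[0.002,-0.002,-1.392]},{"hand":200,"slide":[-0.244,0.399,0.0],"angular":[0.002,-0.002,-1.392]},{"hand":200,"slide":[-0.244,0.399,0.0],"angular":[0.002,-0.002,-1.392]},{"hand":200,"slide":[-0.244,0.399,0.0],"angular":[0.002,-0.002,-1.392]},{"hand":200,"slide":[-0.244,0.399,0.0],"angular":[0.002,-0.002,-1.392]},{"hand":200,"slide":[-0.244,0.399,0.0],"angular":[0.002,-0.002,-1.392]},{"hand":200,"slide":[-0.244,0.399,0.0],"angular":[0.002,-0.002,-1.392]},{"hand":200,"slide":[-0.244,0.399,0.0],"angular":[0.002,-0.002,-1.392]},{"hand":200,"slide":[-0.244,0.399,0.0],"angular":[0.002,-0.002,-1.392]},{"hand":200,"slide":[-0.244,0.399,0.0],"angular":[0.002,-0.002,-1.392]},{"hand":200,"slide":[-0.244,0.399,0.0],"angular":[0.002,-0.002,-1.392]},{"hand":200,"slide":[-0.244,0.399,0.0],"angular":[0.002,-0.002,-1.392]},{"hand":200,"slide":[-0.244,0.399,0.0],"angular":[0.002,-0.002,-1.392]}])

```text
clock: 26.28
tool_pos: [0.605, -0.1997, 0.1497]
tcp_rot: [[-0.353, 0.936, -0.003], [0.936, 0.353, -0.001], [0.0, -0.004, -1.0]]
wrist_force: [0.4, 0.8, -0.9]
gripper_width: 0.0351
finger_force: 25.0
```

```bash
python3 - <<'E'
from h import *
s=observe();print(s['tool_pos'],s['gripper_width'],s['finger_force'])
go(*cab(-.158,.062),.036,20.57)
snap('top','t7',(300,120,540,320),3);snap('scene','s4')
E
```

```text
[ 0.60496954 -0.19967074  0.14967246] 0.0351255089562999 24.99992072582245
slide [-0.0012  0.0012  0.1137] ang [-0.004 -0.     0.001]
```

View pics/t7.png

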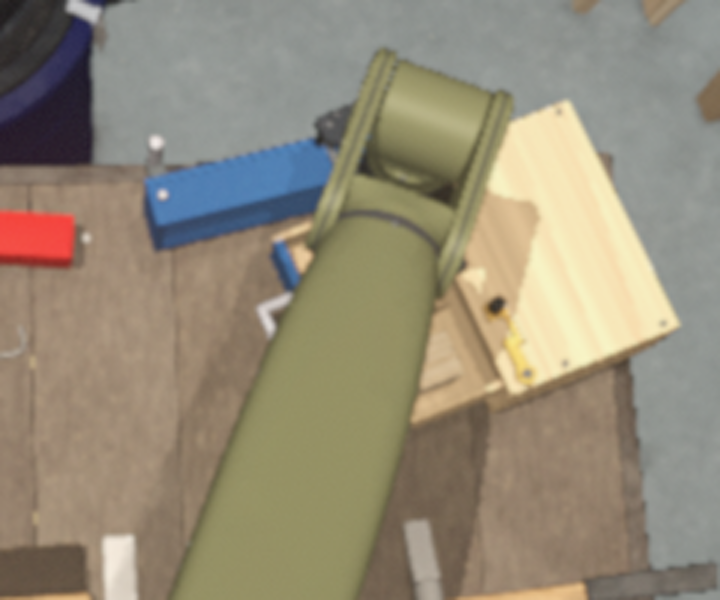

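The batten is held above the left part of the drawer, with its position confirmed by the arm readings. The gripper body will pass 11 mm above the door. Lower and release.

carry_out(moves=[{"hand":200,"slide":[-0.001,0.001,0.035],"angular":[0,0,0]},{"hand":200,"slide":[-0.001,0.001,0.07],"angular":[0,0,0]},{"hand":200,"slide":[-0.001,0.001,0.095],"angular":[0,0,0]},{"hand":200,"slide":[-0.001,0.001,0.105],"angular":[0,0,0]},{"hand":200,"slide":[-0.001,0.001,0.112],"angular":[0,0,0]},{"hand":200,"slide":[-0.001,0.001,0.112],"angular":[0,0,0]},{"hand":200,"slide":[-0.001,0.001,0.112],"angular":[0,0,0]},{"hand":134,"slide":[-0.001,0.001,0.112],"angular":[0,0,0]},{"hand":134,"slide":[-0.001,0.001,0.112],"angular":[0,0,0]},{"hand":134,"slide":[-0.001,0.001,0.112],"angular":[0,0,0]},{"hand":134,"slide":[-0.001,0.001,0.08],"angular":[0,0,0]},{"hand":134,"slide":[-0.001,0.001,0.04],"angular":[0,0,0]},{"hand":180,"slide":[-0.001,0.001,0.0],"angular":[0,0,0]},{"hand":180,"slide":[-0.001,0.001,-0.05],"angular":[0,0,0]},{"hand":180,"slide":[-0.001,0.001,-0.05],"angular":[0,0,0]},{"hand":180,"slide":[-0.001,0.001,-0.05],"angular":[0,0,0]}])

```text
clock: 27.72
tool_pos: [0.6092, -0.2027, 0.207]
tcp_rot: [[-0.351, 0.936, 0.008], [0.936, 0.351, -0.006], [-0.008, 0.005, -1.0]]
wrist_force: [0.3, -0.2, -0.0]
gripper_width: 0.0287
finger_force: 0.0
```

```bash
python3 - <<'E'
from h import *
s=observe();print(s['tool_pos'],s['gripper_width'],s['wrist_force'])
go(*cab(-.27,.022),.2,-69.43);go(*cab(-.31,.022),.2,20.57)
E
```

```text
[ 0.60924386 -0.20267583  0.20697671] 0.02873101425374284 [ 0.31648482 -0.2381547  -0.00726287]
slide [ 0.1152 -0.0422  0.0059] ang [0.01  0.002 1.571]
slide [ 0.1552 -0.0422  0.0055] ang [0.005 0.008 0.   ]
```

carry_out(moves=[{"hand":255,"slide":[0.16,-0.054,0.006],"angular":[0.005,0.008,0]},{"hand":255,"slide":[0.16,-0.054,0.006],"angular":[0.005,0.008,0]},{"hand":255,"slide":[0.16,-0.054,0.006],"angular":[0.005,0.008,0]},{"hand":255,"slide":[0.16,-0.054,0.006],"angular":[0.005,0.008,0]},{"hand":255,"slide":[0.16,-0.054,0.006],"angular":[0.005,0.008,0]},{"hand":255,"slide":[0.16,-0.054,0.006],"angular":[0.005,0.008,0]},{"hand":255,"slide":[0.16,-0.054,0.006],"angular":[0.005,0.008,0]},{"hand":255,"slide":[0.16,-0.054,0.006],"angular":[0.005,0.008,0]},{"hand":255,"slide":[0.16,-0.054,0.006],"angular":[0.005,0.008,0]}])

```text
clock: 28.47
tool_pos: [0.5003, -0.0715, 0.194]
tcp_rot: [[-0.35, 0.937, -0.011], [0.937, 0.35, 0.005], [0.008, -0.008, -1.0]]
wrist_force: [-0.1, 0.6, 0.1]
gripper_width: 0.0003
finger_force: 0.0
```

```bash
python3 - <<'E'
from h import *
s=observe();print(s['tool_pos'],s['gripper_width'])
go(*cab(-.315,.01),.056,20.57)
snap('top','t8',(340,140,500,280),4);snap('scene','s5')
E
```

```text
[ 0.50026473 -0.07151605  0.19398727] 0.0003129745253612003
slide [-0.0021  0.003   0.138 ] ang [-0.008 -0.008 -0.001]
```

View pics/t8.png

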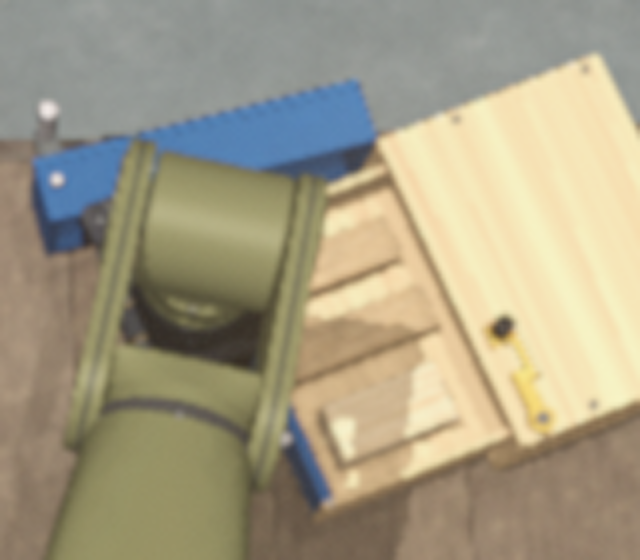

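All three blocks lie in the drawer. Lower in front of the bar, then push the drawer in.

carry_out(moves=[{"hand":255,"slide":[-0.002,0.003,0.035],"angular":[-0.005,-0.005,0]},{"hand":255,"slide":[-0.002,0.003,0.07],"angular":[-0.005,-0.005,0]},{"hand":255,"slide":[-0.002,0.003,0.105],"angular":[-0.005,-0.005,0]},{"hand":255,"slide":[-0.002,0.003,0.138],"angular":[-0.005,-0.005,0]},{"hand":255,"slide":[-0.002,0.003,0.138],"angular":[-0.005,-0.005,0]},{"hand":255,"slide":[-0.002,0.003,0.138],"angular":[-0.005,-0.005,0]},{"hand":255,"slide":[-0.02,0.003,0.138],"angular":[-0.005,-0.005,0]},{"hand":255,"slide":[-0.035,0.003,0.138],"angular":[-0.005,-0.005,0]},{"hand":255,"slide":[-0.05,0.003,0.138],"angular":[-0.005,-0.005,0]},{"hand":255,"slide":[-0.065,0.003,0.138],"angular":[-0.005,-0.005,0]},{"hand":255,"slide":[-0.08,0.003,0.138],"angular":[-0.005,-0.005,0]},{"hand":255,"slide":[-0.095,0.003,0.138],"angular":[-0.005,-0.005,0]},{"hand":255,"slide":[-0.11,0.003,0.138],"angular":[-0.005,-0.005,0]},{"hand":255,"slide":[-0.125,0.003,0.138],"angular":[-0.005,-0.005,0]},{"hand":255,"slide":[-0.14,0.003,0.138],"angular":[-0.005,-0.005,0]},{"hand":255,"slide":[-0.155,0.003,0.138],"angular":[-0.005,-0.005,0]},{"hand":255,"slide":[-0.165,0.003,0.138],"angular":[-0.005,-0.005,0]},{"hand":255,"slide":[-0.172,0.003,0.138],"angular":[-0.005,-0.005,0]},{"hand":255,"slide":[-0.176,0.003,0.138],"angular":[-0.005,-0.005,0]},{"hand":255,"slide":[-0.176,0.003,0.138],"angular":[-0.005,-0.005,0]}])

```text
clock: 30.23
tool_pos: [0.5629, -0.2346, 0.0545]
tcp_rot: [[-0.351, 0.936, -0.004], [0.936, 0.351, 0.001], [0.003, -0.004, -1.0]]
wrist_force: [0.5, -0.3, 0.7]
gripper_width: 0.0004
finger_force: 0.0
```

```bash
python3 - <<'E'
from h import *
s=observe();w=s['tool_pos'][:2]-C;print(s['tool_pos'],s['wrist_force'],w@CX,w@CY)
E
```

```text
[ 0.5628742  -0.23461999  0.05445768] [ 0.49197999 -0.3427968   0.73692349] -0.14124498621427956 0.00950696530458807
```

carry_out(moves=[{"hand":255,"slide":[-0.003,0,0],"angular":[0,0,0]},{"hand":255,"slide":[-0.006,0,0],"angular":[0,0,0]},{"hand":255,"slide":[-0.009,0,0],"angular":[0,0,0]},{"hand":255,"slide":[-0.009,0,0],"angular":[0,0,0]},{"hand":255,"slide":[-0.009,0,0],"angular":[0,0,0]}])

```text
clock: 30.65
tool_pos: [0.5634, -0.2361, 0.0542]
tcp_rot: [[-0.351, 0.936, -0.012], [0.936, 0.352, 0.014], [0.017, -0.006, -1.0]]
wrist_force: [-7.9, 18.0, 11.0]
gripper_width: 0.0006
finger_force: 9.9
```

```bash
python3 - <<'E'
from h import *
s=observe();w=s['tool_pos'][:2]-C;print(s['tool_pos'],s['wrist_force'],w@CX,w@CY)
E
```

```text
[ 0.56344378 -0.23611502  0.05424585] [-7.85209144 17.97489799 11.03658834] -0.13964515843728914 0.009514948390796883
```

Drawer is hard against its stop. Back off, rise, and head for the post at crop (48,110).

carry_out(moves=[{"hand":255,"slide":[0.02,0,0],"angular":[0,0,0]},{"hand":255,"slide":[0.03,0,0],"angular":[0,0,0]},{"hand":164,"slide":[0.03,0,-0.04],"angular":[0,0,0]},{"hand":164,"slide":[0.03,0,-0.08],"angular":[0,0,0]},{"hand":164,"slide":[0.03,0,-0.12],"angular":[0,0,0]},{"hand":164,"slide":[0.03,0,-0.16],"angular":[0,0,0]},{"hand":164,"slide":[0.03,0,-0.16],"angular":[0,0,0]},{"hand":164,"slide":[0.03,0,-0.16],"angular":[0,0,0]}])

```text
clock: 31.32
tool_pos: [0.5578, -0.2151, 0.2191]
tcp_rot: [[-0.352, 0.936, 0.003], [0.936, 0.352, -0.002], [-0.003, 0.002, -1.0]]
wrist_force: [-0.8, -0.6, -0.8]
gripper_width: 0.0324
finger_force: 0.0
```

```bash
python3 - <<'E'
from h import *
w=onplane('top',340+48/4,140+110/4,.09);print(w)
for t in (1.66,1.7,1.74):print(t,post(t))
p,o=post(1.7);go(*p,.2,o);s=observe();print(s['tool_pos'],s['joint_positions'])
E
```

```text
[ 0.71903226 -0.00310155  0.09      ]
1.66 (array([7.11124324e-01, 6.55344472e-04]), np.float64(15.45900600828334))
1.7 (array([ 7.20811025e-01, -4.23153496e-04]), np.float64(13.167174827760046))
1.74 (array([ 0.73044685, -0.00188815]), np.float64(10.87534364723675))
slide [0.1437 0.2281 0.0191] ang [0.002 0.003 0.13 ]
[ 0.55783327 -0.21514647  0.21907173] [-4.57511099e-01  1.00185593e-02  1.77597189e+00 -7.76802682e-04
  1.35187448e+00 -8.16867041e-01]
```

carry_out(moves=[{"hand":164,"slide":[0.144,0.228,0.01],"angular":[0.002,0.003,0.13]},{"hand":164,"slide":[0.144,0.228,0.01],"angular":[0.002,0.003,0.13]},{"hand":164,"slide":[0.144,0.228,0.01],"angular":[0.002,0.003,0.13]},{"hand":164,"slide":[0.144,0.228,0.01],"angular":[0.002,0.003,0.13]},{"hand":164,"slide":[0.144,0.228,0.01],"angular":[0.002,0.003,0.13]},{"hand":164,"slide":[0.144,0.228,0.01],"angular":[0.002,0.003,0.13]},{"hand":164,"slide":[0.144,0.228,0.01],"angular":[0.002,0.003,0.13]},{"hand":164,"slide":[0.144,0.228,0.01],"angular":[0.002,0.003,0.13]},{"hand":164,"slide":[0.144,0.228,0.01],"angular":[0.002,0.003,0.13]},{"hand":164,"slide":[0.144,0.228,0.01],"angular":[0.002,0.003,0.13]},{"hand":164,"slide":[0.144,0.228,0.01],"angular":[0.002,0.003,0.13]}])

```text
clock: 32.23
tool_pos: [0.7179, -0.0006, 0.2035]
tcp_rot: [[-0.226, 0.974, -0.008], [0.974, 0.226, 0.004], [0.005, -0.007, -1.0]]
wrist_force: [-0.3, -0.4, 0.7]
gripper_width: 0.0338
finger_force: 0.0
```

```bash
python3 - <<'E'
from h import *
p,o=post(1.695);go(*p,.072,o);s=observe();print(s['tool_pos'],s['gripper_width'])
E
```

```text
slide [-0.0008  0.0027  0.1315] ang [-0.007 -0.006 -0.007]
[ 7.17924515e-01 -6.10856111e-04  2.03535700e-01] 0.03382475660890918
```

carry_out(moves=[{"hand":164,"slide":[-0.001,0.002,0.035],"angular":[-0.005,-0.005,0]},{"hand":164,"slide":[-0.001,0.002,0.07],"angular":[-0.005,-0.005,0]},{"hand":164,"slide":[-0.001,0.002,0.09],"angular":[-0.005,-0.005,0]},{"hand":164,"slide":[-0.001,0.002,0.105],"angular":[-0.005,-0.005,0]},{"hand":164,"slide":[-0.001,0.002,0.115],"angular":[-0.005,-0.005,0]},{"hand":164,"slide":[-0.001,0.002,0.125],"angular":[-0.005,-0.005,0]},{"hand":164,"slide":[-0.001,0.002,0.131],"angular":[-0.005,-0.005,0]},{"hand":164,"slide":[-0.001,0.002,0.131],"angular":[-0.005,-0.005,0]},{"hand":240,"slide":[-0.001,0.002,0.131],"angular":[-0.005,-0.005,0]},{"hand":240,"slide":[-0.001,0.002,0.131],"angular":[-0.005,-0.005,0]},{"hand":240,"slide":[-0.001,0.002,0.131],"angular":[-0.005,-0.005,0]},{"hand":240,"slide":[-0.001,0.002,0.131],"angular":[-0.005,-0.005,0]},{"hand":240,"slide":[-0.001,0.002,0.131],"angular":[-0.005,-0.005,0]}], force=8)

```text
clock: 33.32
tool_pos: [0.7208, 0.0006, 0.0747]
tcp_rot: [[-0.227, 0.974, 0.001], [0.974, 0.227, 0.0], [-0.0, 0.001, -1.0]]
wrist_force: [0.3, 0.5, 2.9]
gripper_width: 0.0139
finger_force: 8.0
```

```bash
python3 - <<'E'
from h import *
s=observe();print(s['tool_pos'],s['gripper_width'],s['finger_force'],s['wrist_force'])
for k in range(1,21):
    t=1.695-k*.08
    p,o=post(t);print(round(t,3),end=' ');go(*p,.073,o,s)
E
```

```text
[7.20819192e-01 5.78472596e-04 7.46831025e-02] 0.013893868958621708 8.000513166189194 [0.29301096 0.49721353 2.87447076]
1.615 slide [ 0.0055 -0.0199  0.0017] ang [ 0.001  0.    -0.086]
1.535 slide [ 0.01   -0.0389  0.0016] ang [ 0.001  0.    -0.166]
1.455 slide [ 0.013  -0.0581  0.0016] ang [ 0.001  0.    -0.246]
1.375 slide [ 0.0145 -0.0776  0.0016] ang [ 0.001  0.    -0.326]
1.295 slide [ 0.0144 -0.097   0.0016] ang [ 0.001  0.    -0.406]
1.215 slide [ 0.0127 -0.1165  0.0016] ang [ 0.001  0.    -0.486]
1.135 slide [ 0.0095 -0.1357  0.0016] ang [ 0.001  0.    -0.566]
1.055 slide [ 0.0048 -0.1546  0.0015] ang [ 0.001  0.    -0.646]
0.975 slide [-0.0014 -0.1731  0.0015] ang [ 0.001  0.    -0.726]
0.895 slide [-0.0091 -0.191   0.0015] ang [ 0.001  0.001 -0.806]
0.815 slide [-0.0182 -0.2082  0.0015] ang [ 0.001  0.001 -0.886]
0.735 slide [-0.0286 -0.2247  0.0015] ang [ 0.001  0.001 -0.966]
0.655 slide [-0.0403 -0.2402  0.0015] ang [ 1.000e-03  1.000e-03 -1.046e+00]
0.575 slide [-0.0532 -0.2548  0.0015] ang [ 1.000e-03  1.000e-03 -1.126e+00]
0.495 slide [-0.0673 -0.2683  0.0015] ang [ 1.000e-03  1.000e-03 -1.206e+00]
0.415 slide [-0.0824 -0.2807  0.0014] ang [ 1.000e-03  1.000e-03 -1.286e+00]
0.335 slide [-0.0984 -0.2918  0.0014] ang [ 1.000e-03  1.000e-03 -1.366e+00]
0.255 slide [-0.1153 -0.3016  0.0014] ang [ 1.000e-03  1.000e-03 -1.446e+00]
0.175 slide [-0.1328 -0.31    0.0014] ang [ 1.000e-03  1.000e-03 -1.526e+00]
0.095 slide [-0.151  -0.3169  0.0014] ang [ 1.000e-03  1.000e-03 -1.606e+00]
```

carry_out(moves=[{"hand":240,"slide":[0.0055,-0.0199,0],"angular":[0,0,-0.08]},{"hand":240,"slide":[0.01,-0.0389,0],"angular":[0,0,-0.16]},{"hand":240,"slide":[0.013,-0.0581,0],"angular":[0,0,-0.24]},{"hand":240,"slide":[0.0145,-0.0776,0],"angular":[0,0,-0.32]},{"hand":240,"slide":[0.0144,-0.097,0],"angular":[0,0,-0.4]},{"hand":240,"slide":[0.0127,-0.1165,0],"angular":[0,0,-0.48]},{"hand":240,"slide":[0.0095,-0.1357,0],"angular":[0,0,-0.56]},{"hand":240,"slide":[0.0048,-0.1546,0],"angular":[0,0,-0.64]},{"hand":240,"slide":[-0.0014,-0.1731,0],"angular":[0,0,-0.72]},{"hand":240,"slide":[-0.0091,-0.191,0],"angular":[0,0,-0.8]},{"hand":240,"slide":[-0.0182,-0.2082,0],"angular":[0,0,-0.88]},{"hand":240,"slide":[-0.0286,-0.2247,0],"angular":[0,0,-0.96]},{"hand":240,"slide":[-0.0403,-0.2402,0],"angular":[0,0,-1.04]},{"hand":240,"slide":[-0.0532,-0.2548,0],"angular":[0,0,-1.12]},{"hand":240,"slide":[-0.0673,-0.2683,0],"angular":[0,0,-1.2]},{"hand":240,"slide":[-0.0824,-0.2807,0],"angular":[0,0,-1.28]},{"hand":240,"slide":[-0.0984,-0.2918,0],"angular":[0,0,-1.36]},{"hand":240,"slide":[-0.1153,-0.3016,0],"angular":[0,0,-1.44]},{"hand":240,"slide":[-0.1328,-0.31,0],"angular":[0,0,-1.52]},{"hand":240,"slide":[-0.1328,-0.31,0],"angular":[0,0,-1.52]}])

```text
clock: 34.98
tool_pos: [0.4466, -0.2014, 0.0745]
tcp_rot: [[-0.984, -0.178, -0.004], [-0.178, 0.984, -0.001], [0.004, 0.0, -1.0]]
wrist_force: [-6.7, 0.9, 8.0]
gripper_width: 0.0134
finger_force: 8.0
```

```bash
python3 - <<'E'
from h import *
s=observe();print(s['tool_pos'],s['gripper_width'],s['finger_force'],s['wrist_force'])
for t in (.175,.12,.06,.02,0,-.02):
    p,o=post(t);print(round(t,3),p,end=' ');go(*p,.073,o,s)
E
```

```text
[ 0.44660234 -0.2014426   0.07451197] 0.013418685855435385 7.998730838298798 [-6.74625601  0.90975591  7.99551386]
0.175 [ 0.44912206 -0.19918994] slide [-0.0029  0.0018  0.0015] ang [ 0.    -0.004 -0.005]
0.12 [ 0.44713038 -0.21244182] slide [ 0.0014 -0.0109  0.0015] ang [ 0.    -0.004 -0.06 ]
0.06 [ 0.44579205 -0.22699904] slide [ 0.0053 -0.025   0.0015] ang [ 0.    -0.004 -0.12 ]
0.02 [ 0.44538596 -0.23673713] slide [ 0.0075 -0.0345  0.0015] ang [ 0.    -0.004 -0.16 ]
0 [ 0.44532905 -0.24161032] slide [ 0.0084 -0.0393  0.0015] ang [ 0.    -0.004 -0.18 ]
-0.02 [ 0.4453696  -0.24648368] slide [ 0.0092 -0.0441  0.0015] ang [ 0.001 -0.004 -0.2  ]
```

carry_out(moves=[{"hand":240,"slide":[0.001,-0.011,0],"angular":[0,0,-0.06]},{"hand":240,"slide":[0.005,-0.025,0],"angular":[0,0,-0.12]},{"hand":240,"slide":[0.0075,-0.0345,0],"angular":[0,0,-0.16]},{"hand":240,"slide":[0.0085,-0.039,0],"angular":[0,0,-0.18]},{"hand":240,"slide":[0.009,-0.042,0],"angular":[0,0,-0.19]},{"hand":240,"slide":[0.009,-0.042,0],"angular":[0,0,-0.19]},{"hand":240,"slide":[0.009,-0.042,0],"angular":[0,0,-0.19]}])

```text
clock: 35.57
tool_pos: [0.445, -0.2424, 0.0739]
tcp_rot: [[-0.933, -0.36, -0.006], [-0.36, 0.933, 0.0], [0.005, 0.003, -1.0]]
wrist_force: [-8.6, -0.0, 6.0]
gripper_width: 0.0137
finger_force: 8.0
```

```bash
python3 - <<'E'
from h import *
s=observe();print(s['tool_pos'],s['gripper_width'],s['finger_force'],s['wrist_force'])
for t in (.02,0):print(post(t))
E
```

```text
[ 0.44502848 -0.24238531  0.07390034] 0.01368638450798286 8.001334592700005 [-8.58890851e+00 -7.63069362e-03  5.99190860e+00]
(array([ 0.44538596, -0.23673713]), np.float64(109.42408440973834))
(array([ 0.44532905, -0.24161032]), np.float64(110.57))
```

carry_out(moves=[{"hand":240,"slide":[0,-0.003,0],"angular":[0,0,0]},{"hand":240,"slide":[0,-0.005,0],"angular":[0,0,0]},{"hand":240,"slide":[0,-0.005,0],"angular":[0,0,0]},{"hand":240,"slide":[0,-0.002,0],"angular":[0,0,0]},{"hand":164,"slide":[0,-0.002,0],"angular":[0,0,0]},{"hand":164,"slide":[0,-0.002,0],"angular":[0,0,0]},{"hand":164,"slide":[0,-0.002,0],"angular":[0,0,0]},{"hand":164,"slide":[0,-0.002,-0.03],"angular":[0,0,0]},{"hand":164,"slide":[0,-0.002,-0.07],"angular":[0,0,0]},{"hand":164,"slide":[0,-0.002,-0.11],"angular":[0,0,0]},{"hand":164,"slide":[0,-0.002,-0.14],"angular":[0,0,0]},{"hand":164,"slide":[0,-0.002,-0.14],"angular":[0,0,0]}])

```text
clock: 36.57
tool_pos: [0.4515, -0.2465, 0.2226]
tcp_rot: [[-0.933, -0.36, 0.011], [-0.36, 0.933, -0.008], [-0.008, -0.012, -1.0]]
wrist_force: [0.7, -0.9, 0.9]
gripper_width: 0.0339
finger_force: 0.0
```

```bash
python3 - <<'E'
from h import *
s=observe();print(s['tool_pos'],s['gripper_width'],s['wrist_force'],s['joint_positions'])
snap('top','t9',(400,140,540,280),4)
E
```

```text
[ 0.45147363 -0.24650951  0.2225949 ] 0.0339273622881298 [ 0.70271415 -0.8761757   0.87524992] [-6.04025056e-01 -1.90308657e-01  1.95661874e+00 -2.59993915e-04
  1.36123949e+00 -2.54290358e+00]
```

View pics/t9.png

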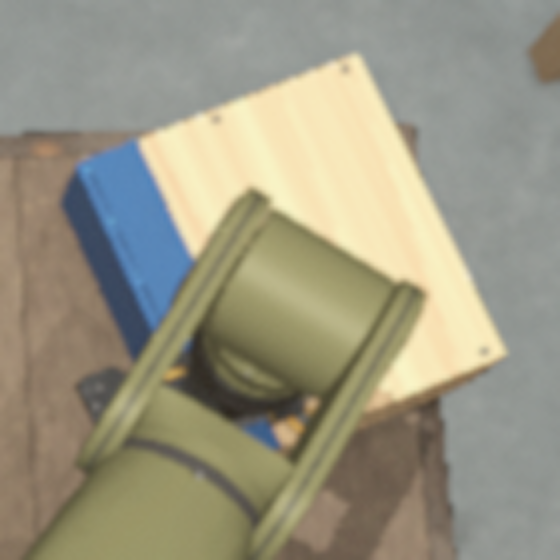

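The door edge lies flush with the carcass front, so it is shut. Next is the hook: turn the tool while moving above the knob.

```bash
cat >> h.py <<'E'
def knob(h):
    a=np.pi/2+cy-h; return cab(-.07,-.113)+.07*np.array([np.cos(a),np.sin(a)])
E
python3 - <<'E'
from h import *
w=onplane('top',400+263/4,140+326/4,.124)[:2]-C;print('knob cab',w@CX,w@CY)
w=onplane('top',400+302/4,140+420/4,.105)[:2]-C;print('pivot cab',w@CX,w@CY)
print(knob(1.55));go(*knob(1.55),.2,-69.43+43)
P,im=cloud('top')
E
```

```text
knob cab -0.07150867682489934 -0.045713718158668155
pivot cab -0.0690525509772056 -0.11607438991105327
[ 0.53822131 -0.31841355]
slide [-0.0558 -0.0994  0.02  ] ang [2.0e-03 1.1e-02 2.4e+00]
```

carry_out(moves=[{"hand":164,"slide":[-0.056,-0.099,0.01],"angular":[0,0,2.4]},{"hand":164,"slide":[-0.056,-0.099,0.01],"angular":[0,0,2.4]},{"hand":164,"slide":[-0.056,-0.099,0.01],"angular":[0,0,2.4]},{"hand":164,"slide":[-0.056,-0.099,0.01],"angular":[0,0,2.4]},{"hand":164,"slide":[-0.056,-0.099,0.01],"angular":[0,0,2.4]},{"hand":164,"slide":[-0.056,-0.099,0.01],"angular":[0,0,2.4]},{"hand":164,"slide":[-0.056,-0.099,0.01],"angular":[0,0,2.4]},{"hand":164,"slide":[-0.056,-0.099,0.01],"angular":[0,0,2.4]},{"hand":164,"slide":[-0.056,-0.099,0.01],"angular":[0,0,2.4]},{"hand":164,"slide":[-0.056,-0.099,0.01],"angular":[0,0,2.4]},{"hand":164,"slide":[-0.056,-0.099,0.01],"angular":[0,0,2.4]},{"hand":164,"slide":[-0.056,-0.099,0.01],"angular":[0,0,2.4]},{"hand":164,"slide":[-0.056,-0.099,0.01],"angular":[0,0,2.4]},{"hand":164,"slide":[-0.056,-0.099,0.01],"angular":[0,0,2.4]},{"hand":164,"slide":[-0.056,-0.099,0.01],"angular":[0,0,2.4]},{"hand":164,"slide":[-0.056,-0.099,0.01],"angular":[0,0,2.4]},{"hand":164,"slide":[-0.056,-0.099,0.01],"angular":[0,0,2.4]},{"hand":164,"slide":[-0.056,-0.099,0.01],"angular":[0,0,2.4]},{"hand":164,"slide":[-0.056,-0.099,0.01],"angular":[0,0,2.4]},{"hand":164,"slide":[-0.056,-0.099,0.01],"angular":[0,0,2.4]}])

```text
clock: 38.28
tool_pos: [0.5351, -0.3158, 0.2014]
tcp_rot: [[0.448, 0.894, -0.003], [0.894, -0.448, 0.002], [0.0, -0.004, -1.0]]
wrist_force: [-1.0, 0.2, -0.0]
gripper_width: 0.0342
finger_force: 0.0
```

```bash
python3 - <<'E'
from h import *
s=observe();print(s['tool_pos'],s['joint_positions']);go(*knob(1.55),.118,-69.43)
E
```

```text
[ 0.53510316 -0.31575581  0.20144397] [-6.19389238e-01  7.77407944e-02  1.73596971e+00 -1.85297504e-04
  1.33150347e+00 -1.55205999e-01]
slide [-0.001   0.0043  0.0834] ang [-0.004  0.001  0.748]
```

carry_out(moves=[{"hand":164,"slide":[-0.001,0.004,0.0],"angular":[-0.004,0,0.748]},{"hand":164,"slide":[-0.001,0.004,0.0],"angular":[-0.004,0,0.748]},{"hand":164,"slide":[-0.001,0.004,0.0],"angular":[-0.004,0,0.748]},{"hand":164,"slide":[-0.001,0.004,0.0],"angular":[-0.004,0,0.748]},{"hand":164,"slide":[-0.001,0.004,0.0],"angular":[-0.004,0,0.748]},{"hand":164,"slide":[-0.001,0.004,0.0],"angular":[-0.004,0,0.748]},{"hand":164,"slide":[-0.001,0.004,0.0],"angular":[-0.004,0,0.748]},{"hand":164,"slide":[-0.001,0.004,0.03],"angular":[-0.004,0,0.748]},{"hand":164,"slide":[-0.001,0.004,0.05],"angular":[-0.004,0,0.748]},{"hand":164,"slide":[-0.001,0.004,0.065],"angular":[-0.004,0,0.748]},{"hand":164,"slide":[-0.001,0.004,0.075],"angular":[-0.004,0,0.748]},{"hand":164,"slide":[-0.001,0.004,0.083],"angular":[-0.004,0,0.748]},{"hand":164,"slide":[-0.001,0.004,0.083],"angular":[-0.004,0,0.748]},{"hand":164,"slide":[-0.001,0.004,0.083],"angular":[-0.004,0,0.748]},{"hand":235,"slide":[-0.001,0.004,0.083],"angular":[-0.004,0,0.748]},{"hand":235,"slide":[-0.001,0.004,0.083],"angular":[-0.004,0,0.748]},{"hand":235,"slide":[-0.001,0.004,0.083],"angular":[-0.004,0,0.748]},{"hand":235,"slide":[-0.001,0.004,0.083],"angular":[-0.004,0,0.748]},{"hand":235,"slide":[-0.001,0.004,0.083],"angular":[-0.004,0,0.748]}], force=6)

```text
clock: 39.87
tool_pos: [0.5393, -0.3192, 0.1216]
tcp_rot: [[0.935, 0.354, 0.003], [0.354, -0.935, -0.004], [0.002, 0.005, -1.0]]
wrist_force: [0.3, 0.2, 1.9]
gripper_width: 0.0158
finger_force: 6.0
```

```bash
python3 - <<'E'
from h import *
s=observe();print(s['tool_pos'],s['gripper_width'],s['finger_force'],s['wrist_force'])
w=s['tool_pos'][:2]-C;print(w@CX,w@CY)
for k in range(1,17):
    h=1.55-k*.1;print(round(h,2),end=' ');go(*knob(h),s['tool_pos'][2],-69.43+90-np.rad2deg(max(h,0)),s)
E
```

```text
[ 0.53928488 -0.31916362  0.1215752 ] 0.01575314072283392 6.001938208937645 [0.26066947 0.2046121  1.93055189]
-0.070379698715909 -0.04228291509265153
1.45 slide [-0.0012 -0.0081 -0.    ] ang [ 0.005 -0.001 -0.118]
1.35 slide [-0.0024 -0.015  -0.0001] ang [ 0.005 -0.001 -0.218]
1.25 slide [-0.0042 -0.0217 -0.0001] ang [ 0.005 -0.001 -0.318]
1.15 slide [-0.0067 -0.0282 -0.0001] ang [ 0.005 -0.001 -0.418]
1.05 slide [-0.0099 -0.0345 -0.0002] ang [ 0.005 -0.    -0.518]
0.95 slide [-0.0137 -0.0404 -0.0002] ang [ 0.005 -0.    -0.618]
0.85 slide [-0.018  -0.0459 -0.0002] ang [ 0.005  0.    -0.718]
0.75 slide [-0.0228 -0.0509 -0.0003] ang [ 0.005  0.    -0.818]
0.65 slide [-0.0282 -0.0554 -0.0003] ang [ 0.005  0.001 -0.918]
0.55 slide [-0.034  -0.0594 -0.0003] ang [ 5.000e-03  1.000e-03 -1.018e+00]
0.45 slide [-0.0401 -0.0628 -0.0004] ang [ 5.000e-03  1.000e-03 -1.118e+00]
0.35 slide [-0.0465 -0.0655 -0.0004] ang [ 5.000e-03  1.000e-03 -1.218e+00]
0.25 slide [-0.0532 -0.0676 -0.0004] ang [ 0.005  0.002 -1.318]
0.15 slide [-0.06   -0.069  -0.0004] ang [ 0.005  0.002 -1.418]
0.05 slide [-0.067  -0.0697 -0.0004] ang [ 0.005  0.002 -1.518]
-0.05 slide [-0.074  -0.0698 -0.0005] ang [ 0.005  0.002 -1.568]
```

carry_out(moves=[{"hand":235,"slide":[-0.0012,-0.0081,0],"angular":[0,0,-0.118]},{"hand":235,"slide":[-0.0024,-0.015,0],"angular":[0,0,-0.218]},{"hand":235,"slide":[-0.0042,-0.0217,0],"angular":[0,0,-0.318]},{"hand":235,"slide":[-0.0067,-0.0282,0],"angular":[0,0,-0.418]},{"hand":235,"slide":[-0.0099,-0.0345,0],"angular":[0,0,-0.518]},{"hand":235,"slide":[-0.0137,-0.0404,0],"angular":[0,0,-0.618]},{"hand":235,"slide":[-0.018,-0.0459,0],"angular":[0,0,-0.718]},{"hand":235,"slide":[-0.0228,-0.0509,0],"angular":[0,0,-0.818]},{"hand":235,"slide":[-0.0282,-0.0554,0],"angular":[0,0,-0.918]},{"hand":235,"slide":[-0.034,-0.0594,0],"angular":[0,0,-1.018]},{"hand":235,"slide":[-0.0401,-0.0628,0],"angular":[0,0,-1.118]},{"hand":235,"slide":[-0.0465,-0.0655,0],"angular":[0,0,-1.218]},{"hand":235,"slide":[-0.0532,-0.0676,0],"angular":[0,0,-1.318]},{"hand":235,"slide":[-0.06,-0.069,0],"angular":[0,0,-1.418]},{"hand":235,"slide":[-0.067,-0.0697,0],"angular":[0,0,-1.518]},{"hand":235,"slide":[-0.072,-0.0698,0],"angular":[0,0,-1.56]},{"hand":235,"slide":[-0.072,-0.0698,0],"angular":[0,0,-1.56]},{"hand":235,"slide":[-0.072,-0.0698,0],"angular":[0,0,-1.56]}])

```text
clock: 41.37
tool_pos: [0.4475, -0.2793, 0.1214]
tcp_rot: [[-0.342, 0.94, 0.004], [0.94, 0.342, -0.003], [-0.005, 0.002, -1.0]]
wrist_force: [2.1, 1.1, 4.3]
gripper_width: 0.0161
finger_force: 6.0
```

```bash
python3 - <<'E'
from h import *
s=observe();print(s['tool_pos'],s['gripper_width'],s['finger_force'],s['wrist_force'])
w=s['tool_pos'][:2]-cab(-.07,-.113);print(w@CX,w@CY,'hook',np.arctan2(w@CY,-(w@CX)))
E
```

```text
[ 0.44745815 -0.27926651  0.1214171 ] 0.0160773407067754 6.0017140209674835 [2.06020939 1.14641868 4.26818708]
-0.06999657620070358 -0.0012371987140277103 hook -0.017673291572965925
```

carry_out(moves=[{"hand":170,"slide":[0,0,0],"angular":[0,0,0]},{"hand":170,"slide":[0,0,0],"angular":[0,0,0]},{"hand":170,"slide":[0,0,0],"angular":[0,0,0]},{"hand":170,"slide":[0,0,-0.03],"angular":[0,0,0]},{"hand":170,"slide":[0,0,-0.06],"angular":[0,0,0]},{"hand":170,"slide":[0,0,-0.1],"angular":[0,0,0]},{"hand":170,"slide":[0,0,-0.13],"angular":[0,0,0]},{"hand":170,"slide":[0.04,0,-0.14],"angular":[0,0,0]},{"hand":170,"slide":[0.08,0,-0.14],"angular":[0,0,0]},{"hand":170,"slide":[0.12,0,-0.14],"angular":[0,0,0]},{"hand":170,"slide":[0.16,0,-0.14],"angular":[0,0,0]},{"hand":170,"slide":[0.2,0,-0.14],"angular":[0,0,0]},{"hand":170,"slide":[0.24,0,-0.14],"angular":[0,0,0]},{"hand":170,"slide":[0.24,0,-0.14],"angular":[0,0,0]},{"hand":170,"slide":[0.24,0,-0.14],"angular":[0,0,0]}])

```text
clock: 42.62
tool_pos: [0.3634, -0.052, 0.2593]
tcp_rot: [[-0.347, 0.938, 0.002], [0.938, 0.347, -0.003], [-0.004, 0.001, -1.0]]
wrist_force: [-0.1, -0.9, 0.2]
gripper_width: 0.0318
finger_force: 0.0
```

```bash
python3 - <<'E'
from h import *
s=observe();print(s['tool_pos'],s['wrist_force'])
snap('top','t10',(400,140,540,280),4)
E
```

```text
[ 0.36343814 -0.05197804  0.25925404] [-0.0964809  -0.92841935  0.24510728]
```

View pics/t10.png

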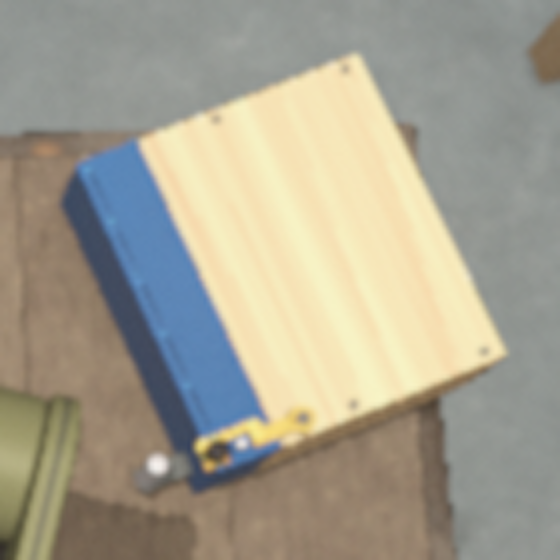

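The door is shut flush, and the hook lies over the pin, with its knob at crop (217,450) and the pin at (242,442). The arm is clear, so I'm handing in.

```bash
python3 -c "
from h import *
print(env.finish_job())"
```

```text
the job is handed in; nothing more can be done
None
```

I put all three blocks that were there (pine and two battens; the walnut was absent) in the drawer, then closed the drawer and door, swung the hook over the pin last, and handed the job in at about 43 s; no verdict was returned.

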